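Lever open the extraction gate box and hold its sprung shutter half open

TASK

The shutter of the dust-extraction box on the bench has to be held half open while its draught is measured. Lever the box's cover up with the steel tyre lever (its blade goes into the notch at the front; do not lift the cover with the fingers) and swing it up until it stands about upright, then lay the lever flat on the bench and let go of it. Then slide the sprung shutter by its fin to half of its travel, where its pointers meet the long middle marks, and finish while still holding it there, leaving everything else on the bench as it is.

Things in the scene. Friction and masses are not known exactly. Their poses are not given: they have to be found in the camera images.
- gate_box: Grey sheet-metal box fixed to the bench, 120 mm deep (its x), 170 wide (its y), 66 high plus cover, walls 5 mm, open at the top under the cover. Origin: centre of its underside. x points from the notched front to the hinged back, y to its left, z up. Inside, on a deck 22 mm above the bench, the shutter slides over a hole between two rails (7 mm high, 41 mm before and behind the middle).
- pry_notch (a point): Middle of the notch in the top edge of the front wall, at the wall's outer face, 58 mm above the bench. The notch is 44 mm wide (along the box's y), and open from 50 mm above the bench up to the cover's underside at 66 mm.
- cover_hinge (a point): Middle of the cover's hinge axis, 59 mm behind the box's middle, 66 mm above the bench; the axis runs along the box's y. The closed cover's underside reaches from here forward 119 mm, flush with the front wall (the cover is 4 mm thick, 170 mm wide).
- cover (a joint): Angle of the flat steel cover about its hinge at the back: 0 closed, grows as the front edge rises, 1.57 upright, stop at 1.9. It has no handle. The hinge is stiff, so it stays where it is left; lifting takes about 1.5 N at the front edge.
- gate (a joint): Travel of the shutter in m, along the box's +y (to its left): 0 shut, 0.050 fully open, so half is 0.025. A spring pushes it shut, with 4.8 N when shut, 8.8 N at half, 12.8 N fully open; it springs shut if let go. Marks on both rails show shut (short), half (long) and open (short); a dark line on the shutter either side of the fin is the pointer.
- fin (a point): Centre of the upright fin on the shutter: 10 mm thick (box y), 34 wide (box x), from 25 to 60 mm above the bench; this point is 43 mm above it. Moves with the shutter: 25 mm to the right of the box's middle when shut, at the middle when half open. At least 50 mm is free inside the box on both sides of it, above the shutter plate (top 26 mm above the bench).
- lever_mid (a point): Centre of the steel tyre lever, a straight flat bar 120 mm long, 16 mm wide, 6 mm thick, about 50 g, which lies flat on the bench at the start, this point 3 mm above it. Its y axis is its length, z its thickness; either end serves as the blade. A tall bench vice stands to the left of it, near the bench's front edge.
- spanner_small: small steel open-ended spanner, 139 x 23 x 5 mm, lies flat; bystander, leave where it is. Origin: centre of its underside.
- bearing_cup: steel bearing cup ring, 44 mm across, 12 mm high; bystander, leave where it is. Origin: centre of its underside.
- tape_roll: roll of black tape lying flat, 73 mm across, 19 mm high; bystander, leave where it is. Origin: centre of its underside.
- pedal: black bicycle pedal, 122 x 88 x 22 mm; bystander, leave where it is. Origin: centre of its underside.
- hub: bicycle front hub lying on its side, 100 mm long, 43 mm thick; bystander, leave where it is. Origin: centre of its underside.
- jar_bolts: screw-lid jar, 66 mm across, 90 mm high, behind the vice; bystander, leave where it is. Origin: centre of its underside.
- tin: open brown tin, 70 mm across, 70 mm high, behind the vice; bystander, leave where it is. Origin: centre of its underside.

How it is judged:
By the outcome, as a careful person would: the job done as asked, in the order asked, and still so for the second after the job is handed in, while the arm keeps its last pose, push and grip.
It also fails if it takes over 64 s, if anything falls off the work surface, if the arm or the gripper's body presses on something with over 40 N, if the wrist force passes 120 N, or if a joint passes its speed limit or range.

ROBOT

A 6-joint arm with a two-finger parallel gripper is mounted at the origin on a cart in front of the work surface, level with it; the furniture and walls round the work are solid. World frame = base frame: x ahead of the robot, y to its left, z up, the work surface at z = 0. Lengths are in mm, angles in rad, forces in N, time in s.
With the tool pointing down it reaches from about 300 to 825 mm from the base axis. Payload 5.4 kg.
Tool frame: the origin (TCP) lies at the very end of the fingers, on their centre line; the grasp point (between the pads) lies 19 mm behind it; z points along the fingers, y is the direction in which the jaws open and shut (so a half turn about z gives the same grasp; the last joint's range is limited). The gripper opens to 92 mm and grips with 3 to 60 N. Pads are 20 mm wide; open, the fingers measure 128 mm over their backs; the gripper's body (75 mm by 189 mm) begins 69 mm behind the grasp point.
Start: joints at [1.055, 0.158, 1.597, -0, 1.386, -0.21], TCP at [173.117, 548.303, 214.601] pointing down, gripper open.
Joint ranges: [-2.91, 2.91], [-0.94, 2.29], [0.18, 2.7], [-1.29, 4.43], [0.17, 2.64], [-3, 3]. Speed limits (rad/s): [2.57, 2.57, 3.14, 3.14, 3.14, 3.14].

INTERFACE

Orientations are given as a rotation vector (axis times angle).
In Python, from station import bot gives the robot as it stands.
- The arm moves only by the tool arm_command, never from a script. Its argument "steps" is a list of rows, each an object of numbers: "rx", "ry", "rz": the turn, a rotation vector about the tool's x, y, z in degrees; "dx", "dy", "dz": the shift along the tool's x, y, z in units of 25 mm (1.0 is 25 mm); "gripper": the finger opening in mm, from 0 to 91.9. In form: [{"rx": .., "ry": .., "rz": .., "dx": .., "dy": .., "dz": .., "gripper": ..}, ...]. A call has 1 to 20 rows; each row shifts and turns the pose as measured when the row begins, along the tool's axes as they then stand; what a row does not reach is not made up. A row lasts 1/8 s, in which the tool goes at most 62.5 mm and 10.7 degrees, less where a joint would pass 70% of its speed; a pose out of reach is approached as far as the arm can. A call is refused whole if a number of a shift passes 1 or a number of a turn 10.7, either way. A call with a gripper value outside its range is refused whole. The fingers move at their own pace and stop on an object; the grip force is fixed at half the most. Time passes only in rows, so rows that do not move let the fingers close. It gives the time, the measured TCP pose, the force and the opening at its end, in the units of the state.
- bot.sense(): the state, without advancing time (a new reading comes with each control period).
- bot.camera(name): name is "side" or "top" or "wrist"; returns (picture, depth): 480x640x3 uint8, blue, green, red; 480x640 float32, mm along the optical axis (not along the pixel's ray), 0 where there is no reading.
- bot.camera_info(name): a dict with "fx", "fy", "cx", "cy" (pixels), "R" (3x3) and "t" (3): a world point X has camera coordinates R X + t. Camera axes: x right, y down, z forward; pixel columns grow to the right and rows downward; lengths in mm; the calibration is good to about 2 mm. The wrist camera is an equidistant fisheye: a pixel r from the principal point sees the ray r / f radians off the axis. A picture is of the moment at which its call begins: read the wrist's pose just before it. camera_info takes no time and is no camera call; for the wrist camera it gives the pose at the moment of the call.
- bot.hand_in(): hands the job in, once; it reports no verdict.
Trained networks look in the newest picture that a camera, given by its name, has taken for a name from the list of things; names that differ only in an ending like _2 or _b are one class to them, and where a whole thing is asked for, a point or a joint stands for the part that bears it (a point fixed in the world has none). Each returns a list of dicts, best first, with "conf" (0 to 1); they miss things now and then, are a little off and sometimes report something else, mostly with a low value. They report only what shows in the picture. A call takes as long as a camera call.
- bot.silhouettes(target, camera): "mask" (480x640 bool, what is visible of it) and "rect" ([left, top, right, bottom] in pixels, round what is visible of it).
The state is a dict: "time": time; "joint_pos": joint angles; "dq": joint speeds; "joint_torque": joint torques, N m; "ee_pos": TCP position; "tool_rot": TCP orientation; "ft_force": force on the tool from outside, world axes, zero at the start; "torque": the same for the moment, N m; "gripper_width": finger opening in mm.
Only numpy, scipy, OpenCV 4.12 (cv2) and the standard library are available. Lean on these libraries where they do the work, as an engineer would, in place of code of your own. Each camera call takes 0.05 s, during which the arm holds its last target.

## Working session

There is one attempt and no reset: what is moved stays moved. The work goes in short steps, Python scripts to look and compute and a tool call to move; the robot and the scene stay as the last step left them, time stands still between calls to the robot, and variables do not carry over. Pictures are saved under pics/ and viewed, and the job is handed in when it is done.

Besides the shell and the picture viewer there is one more tool, called as name(argument=value, ...), one argument or row to a line, values as JSON. arm_command: Moves the arm, as the interface text tells. Its arguments: {"type":"object","properties":{"steps":{"type":"array","items":{"type":"object","properties":{"rx":{"type":"number"},"ry":{"type":"number"},"rz":{"type":"number"},"dx":{"type":"number"},"dy":{"type":"number"},"dz":{"type":"number"},"gripper":{"type":"number"}}}}},"required":["steps"]}

```bash
ls; mkdir -p pics
python3 - <<'E'
from station import bot
import cv2
s=bot.sense();print({k:(v if not hasattr(v,'round') else v) for k,v in s.items()})
for n in ['side','top','wrist']:
    p,d=bot.camera(n);cv2.imwrite(f'pics/{n}0.png',p)
    i=bot.camera_info(n);print(n,i)
E
```

```text
pics
{'time': 0.0, 'joint_pos': array([ 1.05492315e+00,  1.59034049e-01,  1.59821651e+00, -4.09917688e-05,
        1.38619784e+00, -2.10099656e-01]), 'dq': array([-0.00181761,  0.00050211, -0.00167991,  0.0004134 , -0.00091792,
        0.00097821]), 'joint_torque': array([-1.06571850e-03, -3.85570192e+01, -3.22106802e+01,  7.00416625e-02,
        3.78771988e-02, -1.48096633e-04]), 'ee_pos': array([172.81085207, 547.76330105, 213.63522656]), 'tool_rot': array([-4.78332435e-01, -3.10433437e+00,  2.74697912e-03]), 'ft_force': array([-0.43820249,  0.36459842, -0.3222415 ]), 'torque': array([ 0.04396794,  0.00524712, -0.01767739]), 'gripper_width': 91.79625299815271}
side {'fx': 511.6790449648879, 'fy': 511.6790449648879, 'cx': 322.6223586516023, 'cy': 242.21088764000677, 'R': array([[-0.89906903, -0.43738434,  0.01923072],
       [-0.26239239,  0.50316016, -0.82339546],
       [ 0.35046415, -0.74533535, -0.56714204]]), 't': array([ 383.18111688,  300.35840373, 1155.08290312])}
top {'fx': 471.2048714523581, 'fy': 471.2048714523581, 'cx': 320.6171594816547, 'cy': 235.09276220889623, 'R': array([[-0.00755097, -0.9998507 ,  0.01554227],
       [-0.99723096,  0.00637945, -0.0740926 ],
       [ 0.07398239, -0.0160587 , -0.99713024]]), 't': array([-194.80711609,  521.31840123, 1052.45776914])}
wrist {'fx': 371.64829954431775, 'fy': 371.64829954431775, 'cx': 316.39073732670465, 'cy': 244.61903435823095, 'R': array([[ 3.01105663e-01,  9.53590766e-01,  1.78195288e-04],
       [ 9.25809061e-01, -2.92378084e-01,  2.39567608e-01],
       [ 2.28501559e-01, -7.19701884e-02, -9.70879668e-01]]), 't': array([-576.02259476,  -28.48526287,  389.4976255 ])}
```

View pics/top0.png

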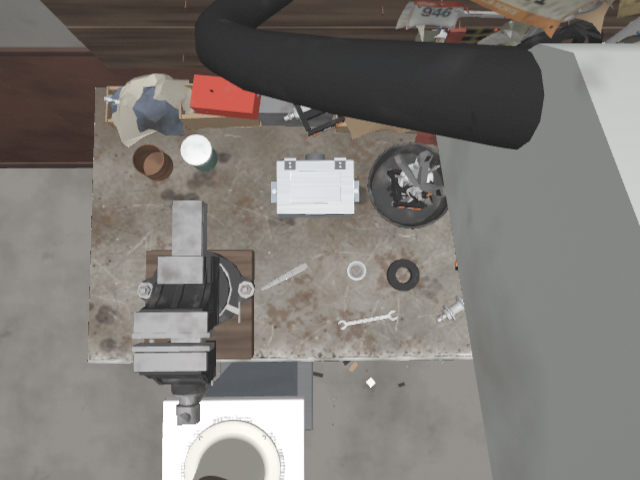

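View pics/side0.png

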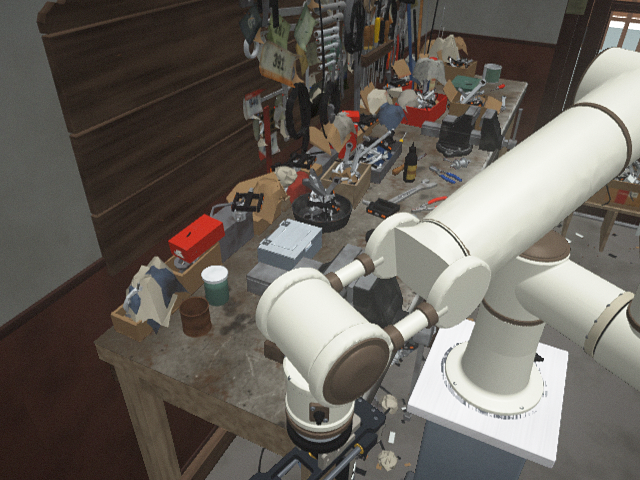

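View pics/wrist0.png

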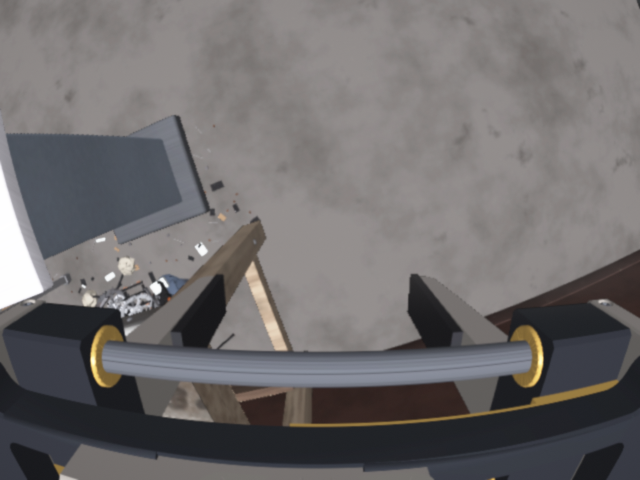

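```bash
cat > h.py <<'E'
from station import bot
import numpy as np, cv2
from scipy.spatial.transform import Rotation as Ro
def back(info,u,v,d):
    c=np.array([(u-info['cx'])/info['fx']*d,(v-info['cy'])/info['fy']*d,d])
    return (c.T-info['t'])@info['R'] if c.ndim>1 else info['R'].T@(c-info['t'])
def proj(info,X):
    c=info['R']@np.asarray(X,float)+info['t']; return c[0]/c[2]*info['fx']+info['cx'],c[1]/c[2]*info['fy']+info['cy']
def onplane(info,u,v,z):
    r=info['R'].T@np.array([(u-info['cx'])/info['fx'],(v-info['cy'])/info['fy'],1]); o=-info['R'].T@info['t']
    return o+r*(z-o[2])/r[2]
E
python3 - <<'E'
from h import *
p,d=bot.camera('top');i=bot.camera_info('top')
np.save('topd.npy',d)
for t in ['gate_box','lever_mid','spanner_small','bearing_cup','tape_roll','pedal','hub','jar_bolts','tin']:
    for s in bot.silhouettes(t,'top')[:2]:
        m=s['mask'];v,u=np.nonzero(m)
        if len(u)<5: continue
        P=back(i,u,v,d[v,u]) ; P=P[d[v,u]>0]
        q=np.array([onplane(i,a,b,3) for a,b in zip(u,v)])[:,:2]
        (c,wh,a)=cv2.minAreaRect(q.astype(np.float32))
        print(t,round(s['conf'],2),s['rect'],'minrect@z3',np.round(c,1),np.round(wh,1),round(a,1),'z med',np.round(np.median(P,0),1))
cv2.imwrite('pics/topz.png',cv2.resize(p[120:360,120:480],None,fx=2.2,fy=2.2,interpolation=cv2.INTER_CUBIC))
print(bot.sense()['time'])
E
```

```text
gate_box 0.7 [269.2, 152.4, 357.7, 218.9] minrect@z3 [ 637.9 -185.5] [203.  153.3] 89.2 z med [ 620.8 -186.1   69.2]
lever_mid 0.53 [261.9, 265.4, 306.2, 289.0] minrect@z3 [ 426.9 -114.9] [ 14.4 113.6] 26.1 z med [ 429.7 -120.8    5.1]
bearing_cup 0.77 [347.6, 263.9, 369.0, 280.4] minrect@z3 [ 437.8 -280.8] [43.9 41.4] 89.3 z med [ 437.6 -283.2    8.3]
tape_roll 0.72 [389.6, 259.9, 417.0, 291.2] minrect@z3 [ 426.7 -389.3] [71.7 71.4] 89.0 z med [ 427.9 -387.6   17.3]
hub 0.55 [438.4, 296.3, 465.4, 321.5] minrect@z3 [ 346.  -497.5] [34.8 70.2] 49.7 z med [ 348.9 -492.2   29.6]
hub 0.41 [275.0, 160.7, 355.2, 215.3] minrect@z3 [ 633.9 -185.9] [124.7 181.4] 0.5 z med [ 621.9 -185.9   69.7]
jar_bolts 0.97 [184.7, 133.6, 217.6, 173.7] minrect@z3 [714.3  84. ] [92.3 67.6] 44.6 z med [694.8  64.7  88.8]
tin 0.6 [131.7, 145.1, 170.5, 185.0] minrect@z3 [692.8 193.1] [100.7  73.8] 52.8 z med [689.1 187.8  24.4]
0.65
```

View pics/topz.png

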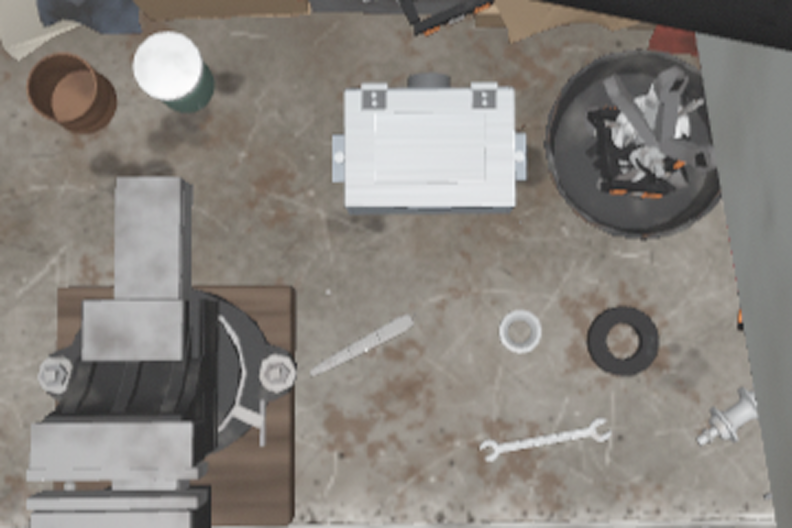

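Run:
```python
from h import *
d=np.load('topd.npy');i=bot.camera_info('top')
v,u=np.mgrid[120:480,80:480]
P=back(i,u.ravel(),v.ravel(),d[v,u].ravel())
ok=(d[v,u].ravel()>0);P=P[ok]
# grid max height
xs=np.arange(260,820,20);ys=np.arange(240,-340,-20)
print('x\\y',*ys)
for x in xs[::-1]:
    r=[]
    for y in ys:
        m=(abs(P[:,0]-x)<10)&(abs(P[:,1]-y)<10)
        r.append(int(P[m,2].max()) if m.any() else -1)
    print(x,*r)
u,v=316,190
m=(P[:,2]>62)&(P[:,2]<78)&(abs(P[:,0]-621)<90)&(abs(P[:,1]+186)<110)
Q=P[m];print(np.round(np.percentile(Q,[0,2,50,98,100],axis=0),1)); print(cv2.minAreaRect(Q[:,:2].astype(np.float32)))
b=P[(abs(P[:,0]-480)<30)&(abs(P[:,1]+190)<40)];print('bench z',np.median(b[:,2]))
L=P[(P[:,2]>2.5)&(P[:,2]<12)&(abs(P[:,0]-428)<60)&(abs(P[:,1]+117)<70)];print(len(L))
```

```text
x\y 240 220 200 180 160 140 120 100 80 60 40 20 0 -20 -40 -60 -80 -100 -120 -140 -160 -180 -200 -220 -240 -260 -280 -300 -320
800 -1 -1 -1 -1 -1 -1 -1 -1 -1 -1 -1 -1 -1 -1 -1 3 -1 -1 -1 -1 -1 -1 -1 -1 -1 -1 -1 -1 -1
780 74 -1 -1 -1 -1 -1 77 73 70 67 62 62 60 56 54 50 43 47 47 52 51 54 58 58 53 69 -1 -1 -1
760 94 102 102 105 110 108 79 4 2 5 3 4 4 4 3 4 3 5 122 120 116 135 4 4 55 74 90 98 105
740 80 81 65 82 92 89 55 -1 90 92 3 2 3 4 6 4 4 3 7 4 151 151 153 154 152 46 64 81 108
720 48 41 71 73 72 4 3 93 94 93 92 5 4 4 4 4 4 4 3 6 151 154 155 144 4 4 3 4 2
700 4 70 72 8 72 72 4 94 92 93 93 5 4 3 5 5 3 3 3 2 44 51 51 3 2 3 4 4 63
680 5 72 69 7 5 72 4 92 93 93 92 4 2 3 4 6 5 72 76 75 71 74 73 72 73 73 70 3 65
660 4 3 71 72 74 72 3 6 91 93 5 4 3 4 4 4 4 72 75 75 76 75 75 75 76 75 67 64 64
640 3 6 4 71 5 4 3 4 6 3 3 4 3 3 5 4 5 73 72 74 74 75 74 75 74 72 7 65 60
620 5 4 3 4 3 5 4 3 3 3 3 4 4 3 3 4 11 74 74 75 75 75 76 74 73 74 10 64 49
600 6 5 4 5 4 2 3 3 4 4 4 5 3 2 2 4 9 72 74 73 74 74 74 74 75 73 6 65 63
580 5 4 4 5 4 1 -1 150 151 152 149 6 5 3 5 4 3 74 73 75 74 74 74 74 72 72 3 61 64
5
[... 852 characters left out ...]
52 4 4 5 4 3 3 4 3 2 3 2 3 2 4
340 4 2 -1 -1 -1 251 251 252 251 251 251 251 251 88 51 2 4 4 3 3 3 5 4 2 2 3 3 3 5
320 5 1 -1 -1 -1 246 247 246 246 245 247 246 246 50 51 3 4 3 5 4 3 2 3 2 6 8 8 7 6
300 3 -1 -1 50 51 249 249 250 250 249 250 249 248 51 50 3 3 3 3 4 4 4 3 2 6 4 3 4 4
280 2 4 0 51 49 250 250 250 250 249 249 250 247 50 50 4 3 3 1 4 4 3 2 4 2 4 2 4 5
260 3 5 -1 -1 -1 248 249 252 250 251 248 249 247 51 50 3 3 2 5 5 4 2 2 3 2 1 2 2 2
[[ 562.9 -270.3   62. ]
 [ 565.  -267.2   65. ]
 [ 622.5 -185.8   69.6]
 [ 682.3 -103.1   73.8]
 [ 687.5 -100.5   77. ]]
((625.1638793945312, -185.42031860351562), (169.81552124023438, 124.64944458007812), 89.97898864746094)
bench z 948.9576286493269
376
```

```bash
cat >> h.py <<'E'
def cur():
    s=bot.sense(); return np.array(s['ee_pos']),Ro.from_rotvec(s['tool_rot']),s
def plan(p0,R0,p1,rv,N,g=None,rnd=2):
    """straight line in N rows, total turn rv (deg, tool axes)"""
    rv=np.array(rv,float);out=[]
    p=np.array(p0,float);R=R0
    for k in range(N):
        sh=R.inv().apply((np.array(p1)-p)/(N-k))/25
        sh=np.round(sh,rnd);t=np.round(rv/N,1)
        row={}
        for n,x in zip(('dx','dy','dz'),sh):
            if x: row[n]=float(x)
        for n,x in zip(('rx','ry','rz'),t):
            if x: row[n]=float(x)
        if g is not None: row['gripper']=g
        out.append(row)
        p=p+R.apply(sh*25);R=R*Ro.from_rotvec(np.radians(t))
    import json
    print('max',max(abs(v) for r in out for k,v in r.items() if k[0]=='d'));print(json.dumps(out)); return p,R
def down(h): # tool down with tool-x heading h deg
    h=np.radians(h);return Ro.from_matrix(np.array([[np.cos(h),np.sin(h),0],[np.sin(h),-np.cos(h),0],[0,0,-1]]).reshape(3,3))
E
python3 - <<'E'
from h import *
p,R,s=cur()
a,R1=plan(p,R,[200,450,340],[0,0,0],5)
b,R2=plan(a,R1,[428,-118,330],[0,0,10.5*21],21)
print(R2.as_matrix().round(2))
E
```

```text
max 1.01
[{"dx": -0.44, "dy": -0.69, "dz": -1.0}, {"dx": -0.44, "dy": -0.68, "dz": -1.0}, {"dx": -0.44, "dy": -0.69, "dz": -1.0}, {"dx": -0.44, "dy": -0.68, "dz": -1.01}, {"dx": -0.45, "dy": -0.69, "dz": -1.0}]
max 1.17
[{"dx": -0.74, "dy": -0.9, "dz": 0.02, "rz": 10.5}, {"dx": -0.89, "dy": -0.75, "dz": 0.02, "rz": 10.5}, {"dx": -1.01, "dy": -0.58, "dz": 0.02, "rz": 10.5}, {"dx": -1.1, "dy": -0.38, "dz": 0.02, "rz": 10.5}, {"dx": -1.15, "dy": -0.17, "dz": 0.02, "rz": 10.5}, {"dx": -1.17, "dy": 0.04, "dz": 0.02, "rz": 10.5}, {"dx": -1.14, "dy": 0.25, "dz": 0.02, "rz": 10.5}, {"dx": -1.07, "dy": 0.45, "dz": 0.02, "rz": 10.5}, {"dx": -0.97, "dy": 0.64, "dz": 0.02, "rz": 10.5}, {"dx": -0.84, "dy": 0.81, "dz": 0.02, "rz": 10.5}, {"dx": -0.68, "dy": 0.95, "dz": 0.02, "rz": 10.5}, {"dx": -0.49, "dy": 1.06, "dz": 0.02, "rz": 10.5}, {"dx": -0.29, "dy": 1.13, "dz": 0.02, "rz": 10.5}, {"dx": -0.08, "dy": 1.16, "dz": 0.02, "rz": 10.5}, {"dx": 0.13, "dy": 1.16, "dz": 0.02, "rz": 10.5}, {"dx": 0.34, "dy": 1.12, "dz": 0.02, "rz": 10.5}, {"dx": 0.53, "dy": 1.04, "dz": 0.02, "rz": 10.5}, {"dx": 0.71, "dy": 0.92, "dz": 0.01, "rz": 10.5}, {"dx": 0.87, "dy": 0.77, "dz": 0.02, "rz": 10.5}, {"dx": 1.0, "dy": 0.6, "dz": 0.01, "rz": 10.5}, {"dx": 1.09, "dy": 0.42, "dz": 0.02, "rz": 10.5}]
[[ 0.53 -0.85  0.  ]
 [-0.85 -0.53  0.  ]
 [ 0.   -0.   -1.  ]]
```

arm_command(
  steps=[
    {"dx":-0.44,"dy":-0.7,"dz":-1},
    {"dx":-0.44,"dy":-0.7,"dz":-1},
    {"dx":-0.44,"dy":-0.7,"dz":-1},
    {"dx":-0.44,"dy":-0.7,"dz":-1},
    {"dx":-0.44,"dy":-0.7,"dz":-1},
  ],
)

```text
schema error: expected keys rx, ry, rz, dx, dy, dz, gripper
```

Run:
```python
from h import *
p,R,s=cur()
print(p,s['tool_rot'],s['time'],s['joint_pos'])
b,R2=plan(p,R,[428,-118,330],[0,0,9*25],25)
```

```text
[173.14602112 548.30785077 214.63885377] [4.78480857e-01 3.10486220e+00 6.50068895e-05] 0.65 [ 1.05489274e+00  1.58357009e-01  1.59697302e+00 -5.93956984e-05
  1.38619618e+00 -2.10084510e-01]
max 1.14
[{"dx": -0.71, "dy": -0.89, "dz": -0.18, "rz": 9.0}, {"dx": -0.84, "dy": -0.77, "dz": -0.18, "rz": 9.0}, {"dx": -0.95, "dy": -0.63, "dz": -0.18, "rz": 9.0}, {"dx": -1.04, "dy": -0.47, "dz": -0.19, "rz": 9.0}, {"dx": -1.1, "dy": -0.31, "dz": -0.18, "rz": 9.0}, {"dx": -1.13, "dy": -0.13, "dz": -0.19, "rz": 9.0}, {"dx": -1.14, "dy": 0.05, "dz": -0.18, "rz": 9.0}, {"dx": -1.12, "dy": 0.23, "dz": -0.19, "rz": 9.0}, {"dx": -1.07, "dy": 0.4, "dz": -0.18, "rz": 9.0}, {"dx": -0.99, "dy": 0.56, "dz": -0.19, "rz": 9.0}, {"dx": -0.89, "dy": 0.71, "dz": -0.18, "rz": 9.0}, {"dx": -0.77, "dy": 0.84, "dz": -0.19, "rz": 9.0}, {"dx": -0.63, "dy": 0.95, "dz": -0.18, "rz": 9.0}, {"dx": -0.48, "dy": 1.04, "dz": -0.19, "rz": 9.0}, {"dx": -0.31, "dy": 1.1, "dz": -0.18, "rz": 9.0}, {"dx": -0.13, "dy": 1.14, "dz": -0.19, "rz": 9.0}, {"dx": 0.05, "dy": 1.14, "dz": -0.18, "rz": 9.0}, {"dx": 0.23, "dy": 1.12, "dz": -0.19, "rz": 9.0}, {"dx": 0.4, "dy": 1.07, "dz": -0.18, "rz": 9.0}, {"dx": 0.56, "dy": 1.0, "dz": -0.19, "rz": 9.0}, {"dx": 0.71, "dy": 0.89, "dz": -0.18, "rz": 9.0}, {"dx": 0.84, "dy": 0.77, "dz": -0.19, "rz": 9.0}, {"dx": 0.95, "dy": 0.63, "dz": -0.18, "rz": 9.0}, {"dx": 1.04, "dy": 0.48, "dz": -0.19, "rz": 9.0}, {"dx": 1.1, "dy": 0.31, "dz": -0.18, "rz": 9.0}]
```

arm_command(
  steps=[
    {"dx":-0.44,"dy":-0.7,"dz":-1,"rx":0,"ry":0,"rz":0,"gripper":60},
    {"dx":-0.44,"dy":-0.7,"dz":-1,"rx":0,"ry":0,"rz":0,"gripper":60},
    {"dx":-0.44,"dy":-0.7,"dz":-1,"rx":0,"ry":0,"rz":0,"gripper":60},
    {"dx":-0.44,"dy":-0.7,"dz":-1,"rx":0,"ry":0,"rz":0,"gripper":60},
    {"dx":-0.44,"dy":-0.7,"dz":-1,"rx":0,"ry":0,"rz":0,"gripper":60},
  ],
)

```text
time: 1.27
ee_pos: [198.9, 445.1, 340.7]
tool_rot: [-0.475, -3.103, 0.008]
ft_force: [0.8, -0.3, -0.1]
gripper_width: 59.8
```

```bash
sed -i 's/        row={}/        row=dict(dx=0,dy=0,dz=0,rx=0,ry=0,rz=0,gripper=g if g is not None else 60)/; s/        if g is not None: row.*//' h.py
python3 - <<'E'
from h import *
p,R,s=cur()
print(p,s['tool_rot'],s['time'],s['joint_pos'])
b,R2=plan(p,R,[428,-118,330],[0,0,9.4*24],24)
E
```

```text
[198.87479228 445.10863298 340.72686671] [-0.4752949  -3.10346095  0.00753977] 1.275 [ 9.02583945e-01 -1.21449525e-01  1.63522421e+00 -6.86775924e-04
  1.63295155e+00 -3.64314972e-01]
max 1.01
[{"dx": -0.65, "dy": -0.78, "dz": 0.02, "rx": 0, "ry": 0, "rz": 9.4, "gripper": 60}, {"dx": -0.76, "dy": -0.67, "dz": 0.02, "rx": 0, "ry": 0, "rz": 9.4, "gripper": 60}, {"dx": -0.86, "dy": -0.53, "dz": 0.02, "rx": 0, "ry": 0, "rz": 9.4, "gripper": 60}, {"dx": -0.94, "dy": -0.38, "dz": 0.02, "rx": 0, "ry": 0, "rz": 9.4, "gripper": 60}, {"dx": -0.99, "dy": -0.23, "dz": 0.02, "rx": 0, "ry": 0, "rz": 9.4, "gripper": 60}, {"dx": -1.01, "dy": -0.06, "dz": 0.02, "rx": 0, "ry": 0, "rz": 9.4, "gripper": 60}, {"dx": -1.01, "dy": 0.11, "dz": 0.02, "rx": 0, "ry": 0, "rz": 9.4, "gripper": 60}, {"dx": -0.98, "dy": 0.27, "dz": 0.02, "rx": 0, "ry": 0, "rz": 9.4, "gripper": 60}, {"dx": -0.92, "dy": 0.42, "dz": 0.02, "rx": 0, "ry": 0, "rz": 9.4, "gripper": 60}, {"dx": -0.84, "dy": 0.57, "dz": 0.02, "rx": 0, "ry": 0, "rz": 9.4, "gripper": 60}, {"dx": -0.73, "dy": 0.7, "dz": 0.02, "rx": 0, "ry": 0, "rz": 9.4, "gri
[... 377 characters left out ...]
, "rx": 0, "ry": 0, "rz": 9.4, "gripper": 60}, {"dx": 0.18, "dy": 1.0, "dz": 0.02, "rx": 0, "ry": 0, "rz": 9.4, "gripper": 60}, {"dx": 0.34, "dy": 0.96, "dz": 0.02, "rx": 0, "ry": 0, "rz": 9.4, "gripper": 60}, {"dx": 0.49, "dy": 0.89, "dz": 0.02, "rx": 0, "ry": 0, "rz": 9.4, "gripper": 60}, {"dx": 0.62, "dy": 0.8, "dz": 0.03, "rx": 0, "ry": 0, "rz": 9.4, "gripper": 60}, {"dx": 0.75, "dy": 0.68, "dz": 0.02, "rx": 0, "ry": 0, "rz": 9.4, "gripper": 60}, {"dx": 0.84, "dy": 0.55, "dz": 0.03, "rx": 0, "ry": 0, "rz": 9.4, "gripper": 60}, {"dx": 0.93, "dy": 0.41, "dz": 0.02, "rx": 0, "ry": 0, "rz": 9.4, "gripper": 60}, {"dx": 0.98, "dy": 0.25, "dz": 0.03, "rx": 0, "ry": 0, "rz": 9.4, "gripper": 60}]
```

arm_command(
  steps=[
    {"dx":-0.65,"dy":-0.78,"dz":0,"rx":0,"ry":0,"rz":9.4,"gripper":60},
    {"dx":-0.76,"dy":-0.67,"dz":0,"rx":0,"ry":0,"rz":9.4,"gripper":60},
    {"dx":-0.86,"dy":-0.53,"dz":0,"rx":0,"ry":0,"rz":9.4,"gripper":60},
    {"dx":-0.94,"dy":-0.38,"dz":0,"rx":0,"ry":0,"rz":9.4,"gripper":60},
    {"dx":-0.99,"dy":-0.23,"dz":0,"rx":0,"ry":0,"rz":9.4,"gripper":60},
    {"dx":-1,"dy":-0.06,"dz":0,"rx":0,"ry":0,"rz":9.4,"gripper":60},
    {"dx":-1,"dy":0.11,"dz":0,"rx":0,"ry":0,"rz":9.4,"gripper":60},
    {"dx":-0.98,"dy":0.27,"dz":0,"rx":0,"ry":0,"rz":9.4,"gripper":60},
    {"dx":-0.92,"dy":0.42,"dz":0,"rx":0,"ry":0,"rz":9.4,"gripper":60},
    {"dx":-0.84,"dy":0.57,"dz":0,"rx":0,"ry":0,"rz":9.4,"gripper":60},
    {"dx":-0.73,"dy":0.7,"dz":0,"rx":0,"ry":0,"rz":9.4,"gripper":60},
    {"dx":-0.61,"dy":0.81,"dz":0,"rx":0,"ry":0,"rz":9.4,"gripper":60},
  ],
)

```text
time: 2.78
ee_pos: [308.5, 152.6, 345.8]
tool_rot: [2.889, 1.231, 0.011]
ft_force: [0.6, 0.4, 0.3]
gripper_width: 59.8
```

Run:
```python
from h import *
p,R,s=cur()
print(p,s['tool_rot'],s['time'],s['joint_pos'],R.as_matrix().round(2))
h=np.degrees(np.arctan2(R.as_matrix()[1,0],R.as_matrix()[0,0]));print(h)
dh=(h+62)%360
b,R2=plan(p,R,[428,-118,300],[0,0,dh],13)
```

```text
[308.46847975 152.62689548 345.76201053] [2.88947211 1.23125724 0.01132691] 2.775 [ 1.02165770e-01 -5.44046772e-01  1.94671538e+00  1.48119123e-03
  1.73182588e+00  8.67569645e-01] [[ 0.69  0.72  0.01]
 [ 0.72 -0.69  0.  ]
 [ 0.01  0.   -1.  ]]
46.160125904482804
max 0.91
[{"dx": -0.35, "dy": 0.84, "dz": 0.14, "rx": 0, "ry": 0, "rz": 8.3, "gripper": 60}, {"dx": -0.22, "dy": 0.88, "dz": 0.14, "rx": 0, "ry": 0, "rz": 8.3, "gripper": 60}, {"dx": -0.09, "dy": 0.91, "dz": 0.14, "rx": 0, "ry": 0, "rz": 8.3, "gripper": 60}, {"dx": 0.04, "dy": 0.91, "dz": 0.14, "rx": 0, "ry": 0, "rz": 8.3, "gripper": 60}, {"dx": 0.17, "dy": 0.89, "dz": 0.14, "rx": 0, "ry": 0, "rz": 8.3, "gripper": 60}, {"dx": 0.3, "dy": 0.86, "dz": 0.14, "rx": 0, "ry": 0, "rz": 8.3, "gripper": 60}, {"dx": 0.42, "dy": 0.81, "dz": 0.14, "rx": 0, "ry": 0, "rz": 8.3, "gripper": 60}, {"dx": 0.53, "dy": 0.74, "dz": 0.14, "rx": 0, "ry": 0, "rz": 8.3, "gripper": 60}, {"dx": 0.63, "dy": 0.65, "dz": 0.14, "rx": 0, "ry": 0, "rz": 8.3, "gripper": 60}, {"dx": 0.72, "dy": 0.56, "dz": 0.14, "rx": 0, "ry": 0, "rz": 8.3, "gripper": 60}, {"dx": 0.79, "dy": 0.45, "dz": 0.15, "rx": 0, "ry": 0, "rz": 8.3, "gripper": 60}, {"dx": 0.85, "dy": 0.33, "dz": 0.14, "rx": 0, "ry": 0, "rz": 8.3, "gripper": 60}, {"dx": 0.89, "dy": 0.19, "dz": 0.15, "rx": 0, "ry": 0, "rz": 8.3, "gripper": 60}]
```

arm_command(
  steps=[
    {"dx":-0.35,"dy":0.84,"dz":0,"rx":0,"ry":0,"rz":8.3,"gripper":60},
    {"dx":-0.22,"dy":0.88,"dz":0,"rx":0,"ry":0,"rz":8.3,"gripper":60},
    {"dx":-0.09,"dy":0.91,"dz":0,"rx":0,"ry":0,"rz":8.3,"gripper":60},
    {"dx":0.04,"dy":0.91,"dz":0,"rx":0,"ry":0,"rz":8.3,"gripper":60},
    {"dx":0.17,"dy":0.89,"dz":0,"rx":0,"ry":0,"rz":8.3,"gripper":60},
    {"dx":0.3,"dy":0.86,"dz":0,"rx":0,"ry":0,"rz":8.3,"gripper":60},
    {"dx":0.42,"dy":0.81,"dz":0,"rx":0,"ry":0,"rz":8.3,"gripper":60},
    {"dx":0.53,"dy":0.74,"dz":0,"rx":0,"ry":0,"rz":8.3,"gripper":60},
    {"dx":0.63,"dy":0.65,"dz":0.4,"rx":0,"ry":0,"rz":8.3,"gripper":60},
    {"dx":0.72,"dy":0.56,"dz":0.6,"rx":0,"ry":0,"rz":8.3,"gripper":60},
    {"dx":0.79,"dy":0.45,"dz":0.8,"rx":0,"ry":0,"rz":8.3,"gripper":60},
    {"dx":0.85,"dy":0.33,"dz":0.8,"rx":0,"ry":0,"rz":8.3,"gripper":60},
    {"dx":0.89,"dy":0.19,"dz":0.8,"rx":0,"ry":0,"rz":8.3,"gripper":60},
    {"dx":0,"dy":0,"dz":0.8,"rx":0,"ry":0,"rz":0,"gripper":60},
    {"dx":0,"dy":0,"dz":0,"rx":0,"ry":0,"rz":0,"gripper":60},
  ],
)

```text
time: 4.65
ee_pos: [424.1, -132.8, 241.1]
tool_rot: [-2.632, 1.7, -0.019]
ft_force: [-0.1, -0.1, -0.3]
gripper_width: 60.0
```

```bash
cat >> h.py <<'E'
def wrays(info,u,v):
    u=np.asarray(u,float);v=np.asarray(v,float)
    x=u-info['cx'];y=v-info['cy'];r=np.hypot(x,y);th=r/info['fx'];k=np.where(r>0,np.sin(th)/np.maximum(r,1e-9),0)
    c=np.stack([x*k,y*k,np.cos(th)],-1); return c@info['R'], -info['R'].T@info['t'], c
def wplane(info,u,v,z):
    w,o,_=wrays(info,u,v); return o+w*((z-o[2])/w[...,2])[...,None]
def wdepth(info,u,v,d):
    w,o,c=wrays(info,u,v); return o+w*(d/c[...,2])[...,None]
def wproj(info,X):
    c=info['R']@np.asarray(X,float)+info['t'];th=np.arctan2(np.hypot(c[0],c[1]),c[2]);r=np.hypot(c[0],c[1])
    return info['cx']+info['fx']*th*c[0]/r, info['cy']+info['fx']*th*c[1]/r
E
python3 - <<'E'
from h import *
p,R,s=cur()
print(p,s['tool_rot'],s['time'],s['joint_pos'])
i=bot.camera_info('wrist');pic,d=bot.camera('wrist');cv2.imwrite('pics/w1.png',pic);np.save('w1d.npy',d)
for t in ['lever_mid','gate_box']:
  for s in bot.silhouettes(t,'wrist')[:2]:
    v,u=np.nonzero(s['mask']);q=wplane(i,u,v,6)[:,:2]
    print(t,s['conf'],s['rect'],cv2.minAreaRect(q.astype(np.float32)),q.mean(0))
E
```

```text
[ 424.09162129 -132.83842244  241.14948214] [-2.63154756  1.70018669 -0.01934983] 4.65 [-0.58325077 -0.22536708  1.91859011  0.00873233  1.43610517  2.13365323]
lever_mid 0.97 [303.6, 173.4, 320.2, 279.9] ((428.4638977050781, -113.99320983886719), (16.866104125976562, 118.2441635131836), 26.166181564331055) [ 430.57208615 -120.62107804]
gate_box 0.64 [88.5, 4.1, 257.8, 195.5] ((649.9320068359375, -186.365478515625), (206.35580444335938, 172.7198486328125), 89.44407653808594) [ 643.11091579 -186.49297711]
```

View pics/w1.png

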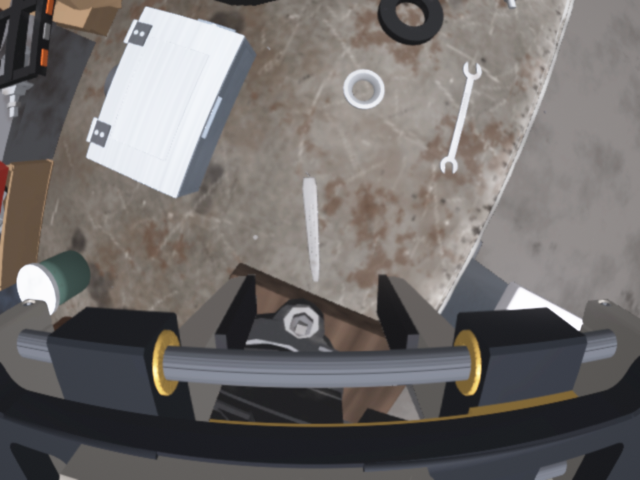

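```bash
cat >> h.py <<'E'
def goto(p1,R1,N,g=None):
    p,R,s=cur(); rv=np.degrees((R.inv()*R1).as_rotvec()); print('turn',rv.round(2)); return plan(p,R,p1,rv,N,g)
E
python3 - <<'E'
from h import *
goto([424.5,-107.1,60],down(-63.8),9,50)
E
```

```text
turn [-0.94 -0.6  -1.89]
max 0.82
[{"dx": -0.12, "dy": -0.03, "dz": 0.82, "rx": -0.1, "ry": -0.1, "rz": -0.2, "gripper": 50}, {"dx": -0.11, "dy": -0.03, "dz": 0.82, "rx": -0.1, "ry": -0.1, "rz": -0.2, "gripper": 50}, {"dx": -0.11, "dy": -0.03, "dz": 0.82, "rx": -0.1, "ry": -0.1, "rz": -0.2, "gripper": 50}, {"dx": -0.11, "dy": -0.04, "dz": 0.81, "rx": -0.1, "ry": -0.1, "rz": -0.2, "gripper": 50}, {"dx": -0.11, "dy": -0.04, "dz": 0.82, "rx": -0.1, "ry": -0.1, "rz": -0.2, "gripper": 50}, {"dx": -0.11, "dy": -0.04, "dz": 0.81, "rx": -0.1, "ry": -0.1, "rz": -0.2, "gripper": 50}, {"dx": -0.11, "dy": -0.04, "dz": 0.82, "rx": -0.1, "ry": -0.1, "rz": -0.2, "gripper": 50}, {"dx": -0.11, "dy": -0.05, "dz": 0.81, "rx": -0.1, "ry": -0.1, "rz": -0.2, "gripper": 50}, {"dx": -0.1, "dy": -0.04, "dz": 0.82, "rx": -0.1, "ry": -0.1, "rz": -0.2, "gripper": 50}]
```

arm_command(
  steps=[
    {"dx":-0.12,"dy":-0.03,"dz":0.8,"rx":-0.1,"ry":-0.1,"rz":-0.2,"gripper":50},
    {"dx":-0.11,"dy":-0.03,"dz":0.8,"rx":-0.1,"ry":-0.1,"rz":-0.2,"gripper":50},
    {"dx":-0.11,"dy":-0.03,"dz":0.8,"rx":-0.1,"ry":-0.1,"rz":-0.2,"gripper":50},
    {"dx":-0.11,"dy":-0.04,"dz":0.8,"rx":-0.1,"ry":-0.1,"rz":-0.2,"gripper":50},
    {"dx":-0.11,"dy":-0.04,"dz":0.8,"rx":-0.1,"ry":-0.1,"rz":-0.2,"gripper":50},
    {"dx":-0.11,"dy":-0.04,"dz":0.8,"rx":-0.1,"ry":-0.1,"rz":-0.2,"gripper":50},
    {"dx":-0.11,"dy":-0.04,"dz":0.8,"rx":-0.1,"ry":-0.1,"rz":-0.2,"gripper":50},
    {"dx":-0.11,"dy":-0.05,"dz":0.8,"rx":-0.1,"ry":-0.1,"rz":-0.2,"gripper":50},
    {"dx":-0.1,"dy":-0.04,"dz":0.8,"rx":-0.1,"ry":-0.1,"rz":-0.2,"gripper":50},
    {"dx":0,"dy":0,"dz":0,"rx":0,"ry":0,"rz":0,"gripper":50},
  ],
)

```text
time: 6.05
ee_pos: [435.4, -110.4, 72.9]
tool_rot: [-2.669, 1.65, -0.036]
ft_force: [-0.4, -0.0, 0.8]
gripper_width: 50.0
```

Run:
```python
from h import *
i=bot.camera_info('wrist');pic,d=bot.camera('wrist');cv2.imwrite('pics/w2.png',pic)
for s in bot.silhouettes('lever_mid','wrist')[:2]:
    v,u=np.nonzero(s['mask']);q=wplane(i,u,v,6)[:,:2]
    print(s['conf'],s['rect'],cv2.minAreaRect(q.astype(np.float32)),q.mean(0))
goto([424.5,-107.1,2],down(-63.8),4,50)
print(cur()[2]['joint_pos'])
```

```text
0.93 [322.0, 164.9, 347.2, 340.7] ((427.7803649902344, -113.83892059326172), (15.491979598999023, 119.76206970214844), 26.652976989746094) [ 430.90190502 -121.76554522]
turn [-0.98 -1.17  0.31]
max 0.73
[{"dx": -0.11, "dy": 0.1, "dz": 0.72, "rx": -0.2, "ry": -0.3, "rz": 0.1, "gripper": 50}, {"dx": -0.1, "dy": 0.1, "dz": 0.72, "rx": -0.2, "ry": -0.3, "rz": 0.1, "gripper": 50}, {"dx": -0.1, "dy": 0.1, "dz": 0.72, "rx": -0.2, "ry": -0.3, "rz": 0.1, "gripper": 50}, {"dx": -0.1, "dy": 0.09, "dz": 0.73, "rx": -0.2, "ry": -0.3, "rz": 0.1, "gripper": 50}]
[-0.52110803 -0.02441294  2.08695129  0.00317309  1.05256033  2.15621196]
```

View pics/w2.png

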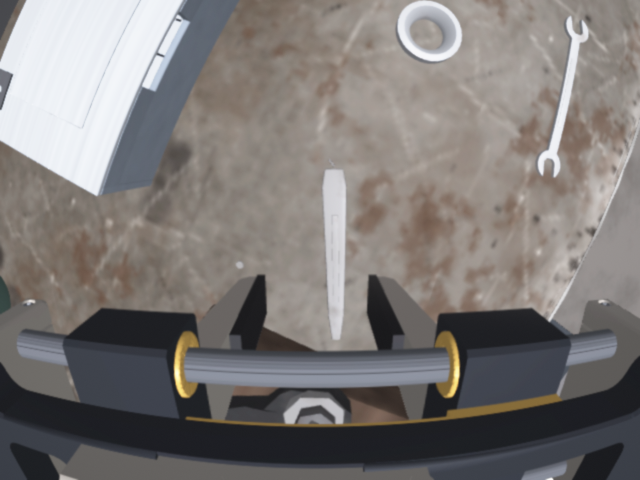

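arm_command(
  steps=[
    {"dx":-0.11,"dy":0.1,"dz":0.7,"rx":-0.3,"ry":-0.5,"rz":0.1,"gripper":50},
    {"dx":-0.1,"dy":0.1,"dz":0.7,"rx":-0.3,"ry":-0.5,"rz":0.1,"gripper":50},
    {"dx":-0.1,"dy":0.1,"dz":0.7,"rx":-0.3,"ry":-0.4,"rz":0.1,"gripper":50},
    {"dx":-0.1,"dy":0.09,"dz":0.4,"rx":-0.2,"ry":-0.4,"rz":0.1,"gripper":50},
    {"dx":0,"dy":0,"dz":0,"rx":0,"ry":0,"rz":0,"gripper":50},
  ],
)

```text
time: 6.78
ee_pos: [424.0, -107.1, 8.7]
tool_rot: [-2.662, 1.661, 0.017]
ft_force: [-0.2, -1.1, -0.4]
gripper_width: 50.3
```

Run:
```python
from h import *
print(cur()[0])
goto([424.3,-107.1,2],down(-63.6),2,40)
```

```text
[ 424.04983039 -107.08913072    8.72572449]
turn [ 0.14  0.66 -0.33]
max 0.14
[{"dx": 0, "dy": 0, "dz": 0.13, "rx": 0.1, "ry": 0.3, "rz": -0.2, "gripper": 40}, {"dx": 0.01, "dy": -0.01, "dz": 0.14, "rx": 0.1, "ry": 0.3, "rz": -0.2, "gripper": 40}]
```

arm_command(
  steps=[
    {"dx":0,"dy":0,"dz":0.13,"rx":0.1,"ry":0.3,"rz":-0.2,"gripper":40},
    {"dx":0,"dy":0,"dz":0.12,"rx":0.1,"ry":0.3,"rz":-0.2,"gripper":30},
    {"dx":0,"dy":0,"dz":0.03,"rx":0,"ry":0,"rz":0,"gripper":10},
    {"dx":0,"dy":0,"dz":0,"rx":0,"ry":0,"rz":0,"gripper":10},
    {"dx":0,"dy":0,"dz":0,"rx":0,"ry":0,"rz":0,"gripper":10},
    {"dx":0,"dy":0,"dz":0,"rx":0,"ry":0,"rz":0,"gripper":10},
  ],
)

```text
time: 7.52
ee_pos: [425.3, -107.7, 2.6]
tool_rot: [-2.67, 1.652, -0.006]
ft_force: [0.4, -0.2, -0.7]
gripper_width: 11.8
```

arm_command(
  steps=[
    {"dx":0,"dy":0,"dz":0,"rx":0,"ry":0,"rz":0,"gripper":5},
    {"dx":0,"dy":0,"dz":0,"rx":0,"ry":0,"rz":0,"gripper":5},
  ],
)

```text
time: 7.78
ee_pos: [425.3, -107.7, 2.6]
tool_rot: [-2.67, 1.652, -0.006]
ft_force: [-0.1, -0.6, -0.9]
gripper_width: 11.9
```

Run:
```python
from h import *
i=bot.camera_info('wrist');pic,d=bot.camera('wrist');cv2.imwrite('pics/w3.png',pic)
```

```text
(no output)
```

View pics/w3.png

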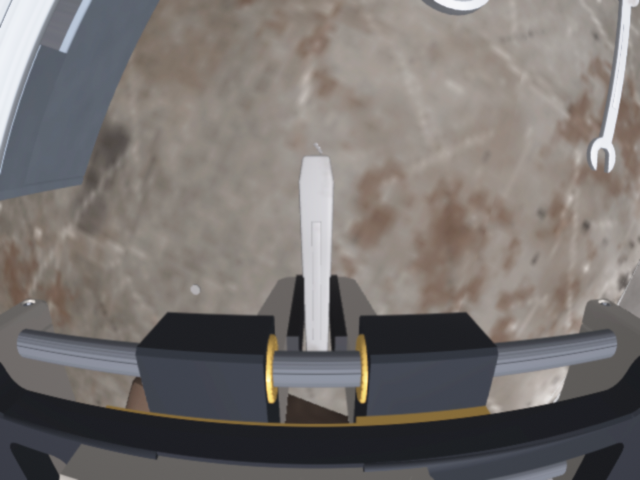

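Run:
```python
from h import *
i=bot.camera_info('top')
for uv in [(278,214),(316,215),(354,214)]:
    print(onplane(i,*uv,70).round(1))
p,R,s=cur()
a=plan(p,R,[425,-108,90],[0,0,0],4,5)
goto2=plan(a[0],R,[450,-185.5,110],np.degrees((R.inv()*down(0)).as_rotvec()),8,5)
```

```text
[ 562.9 -105.2   70. ]
[ 560.3 -187.9   70. ]
[ 562.  -270.9   70. ]
max 0.88
[{"dx": 0, "dy": 0, "dz": -0.87, "rx": 0, "ry": 0, "rz": 0, "gripper": 5}, {"dx": 0, "dy": 0, "dz": -0.88, "rx": 0, "ry": 0, "rz": 0, "gripper": 5}, {"dx": 0.01, "dy": 0, "dz": -0.87, "rx": 0, "ry": 0, "rz": 0, "gripper": 5}, {"dx": 0, "dy": 0.01, "dz": -0.88, "rx": 0, "ry": 0, "rz": 0, "gripper": 5}]
max 0.4
[{"dx": 0.4, "dy": 0.06, "dz": -0.1, "rx": 0, "ry": 0, "rz": -7.9, "gripper": 5}, {"dx": 0.39, "dy": 0.12, "dz": -0.1, "rx": 0, "ry": 0, "rz": -7.9, "gripper": 5}, {"dx": 0.37, "dy": 0.17, "dz": -0.1, "rx": 0, "ry": 0, "rz": -7.9, "gripper": 5}, {"dx": 0.35, "dy": 0.22, "dz": -0.1, "rx": 0, "ry": 0, "rz": -7.9, "gripper": 5}, {"dx": 0.31, "dy": 0.26, "dz": -0.1, "rx": 0, "ry": 0, "rz": -7.9, "gripper": 5}, {"dx": 0.27, "dy": 0.3, "dz": -0.1, "rx": 0, "ry": 0, "rz": -7.9, "gripper": 5}, {"dx": 0.23, "dy": 0.34, "dz": -0.09, "rx": 0, "ry": 0, "rz": -7.9, "gripper": 5}, {"dx": 0.18, "dy": 0.36, "dz": -0.1, "rx": 0, "ry": 0, "rz": -7.9, "gripper": 5}]
```

arm_command(
  steps=[
    {"dx":0,"dy":0,"dz":-0.5,"rx":0,"ry":0,"rz":0,"gripper":5},
    {"dx":0,"dy":0,"dz":-0.9,"rx":0,"ry":0,"rz":0,"gripper":5},
    {"dx":0,"dy":0,"dz":-0.9,"rx":0,"ry":0,"rz":0,"gripper":5},
    {"dx":0,"dy":0,"dz":-0.9,"rx":0,"ry":0,"rz":0,"gripper":5},
    {"dx":0.4,"dy":0.06,"dz":-0.1,"rx":0,"ry":0,"rz":-7.9,"gripper":5},
    {"dx":0.39,"dy":0.12,"dz":-0.1,"rx":0,"ry":0,"rz":-7.9,"gripper":5},
    {"dx":0.37,"dy":0.17,"dz":-0.1,"rx":0,"ry":0,"rz":-7.9,"gripper":5},
    {"dx":0.35,"dy":0.22,"dz":-0.1,"rx":0,"ry":0,"rz":-7.9,"gripper":5},
    {"dx":0.31,"dy":0.26,"dz":-0.1,"rx":0,"ry":0,"rz":-7.9,"gripper":5},
    {"dx":0.27,"dy":0.3,"dz":-0.1,"rx":0,"ry":0,"rz":-7.9,"gripper":5},
    {"dx":0.23,"dy":0.34,"dz":-0.1,"rx":0,"ry":0,"rz":-7.9,"gripper":5},
    {"dx":0.18,"dy":0.36,"dz":-0.1,"rx":0,"ry":0,"rz":-7.9,"gripper":5},
    {"dx":0,"dy":0,"dz":0,"rx":0,"ry":0,"rz":0,"gripper":5},
  ],
)

```text
time: 9.45
ee_pos: [454.2, -188.2, 117.6]
tool_rot: [3.134, 0.048, 0.02]
ft_force: [-0.2, 0.7, -0.3]
gripper_width: 11.9
```

Run:
```python
from h import *
p,R,s=cur();print(p,R.as_matrix().round(3),s['time'])
i=bot.camera_info('wrist');pic,d=bot.camera('wrist');cv2.imwrite('pics/w4.png',pic);np.save('w4d.npy',d)
import pickle;pickle.dump(i,open('w4i.pkl','wb'))
pic,d=bot.camera('side');cv2.imwrite('pics/s4.png',cv2.resize(pic[180:360,160:400],None,fx=3,fy=3))
```

```text
[ 454.15912535 -188.1715905   117.63404538] [[ 0.999  0.031  0.013]
 [ 0.031 -1.    -0.007]
 [ 0.013  0.007 -1.   ]] 9.45
```

View pics/w4.png

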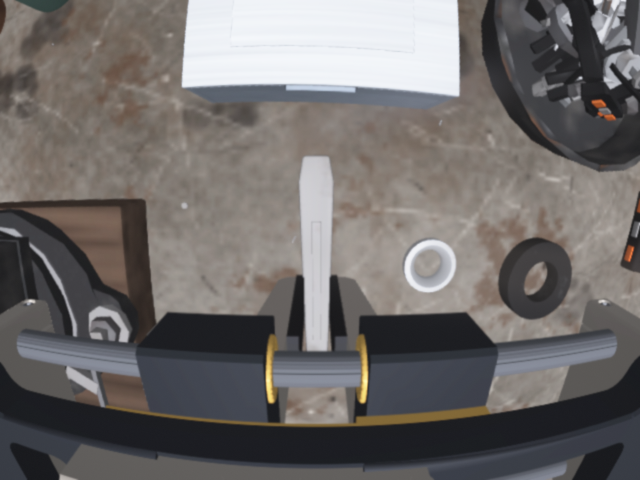

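View pics/s4.png

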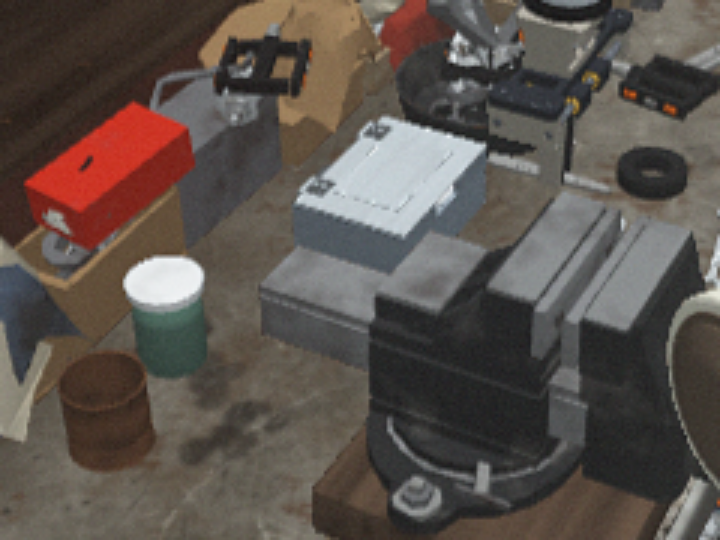

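Run:
```python
from h import *
import pickle;i=pickle.load(open('w4i.pkl','rb'));d=np.load('w4d.npy')
for uv in [(184,86),(320,84),(460,93),(190,4)]: print('z70',wplane(i,*uv,70).round(1), wdepth(i,*uv,d[int(uv[1]),int(uv[0])]).round(1))
for uv in [(286,88),(355,89)]: print('z66 notch',wplane(i,*uv,66).round(1),wdepth(i,*uv,d[int(uv[1]),int(uv[0])]).round(1))
for uv in [(316,157),(302,175),(333,175)]: print('tip',wdepth(i,*uv,d[int(uv[1])+4,int(uv[0])]).round(1))
pic=cv2.imread('pics/w4.png');cv2.imwrite('pics/w4z.png',cv2.resize(pic[60:180,170:470],None,fx=2.6,fy=2.6,interpolation=cv2.INTER_CUBIC))
```

```text
z70 [ 566.3 -103.4   70. ] [ 566.4 -103.2   69.6]
z70 [ 566.  -186.2   70. ] [ 566.2 -186.2   68.8]
z70 [ 568.  -272.6   70. ] [ 583.1 -300.7   -0. ]
z70 [ 622.1 -103.1   70. ] [ 621.8 -103.3   70.6]
z66 notch [ 563.9 -166.    66. ] [ 566.9 -164.8   50.7]
z66 notch [ 564.7 -207.2   66. ] [ 567.4 -208.7   52.3]
tip [ 521.8 -185.   122.7]
tip [ 513.4 -178.9  121.1]
tip [ 513.9 -192.9  121.2]
```

View pics/w4z.png

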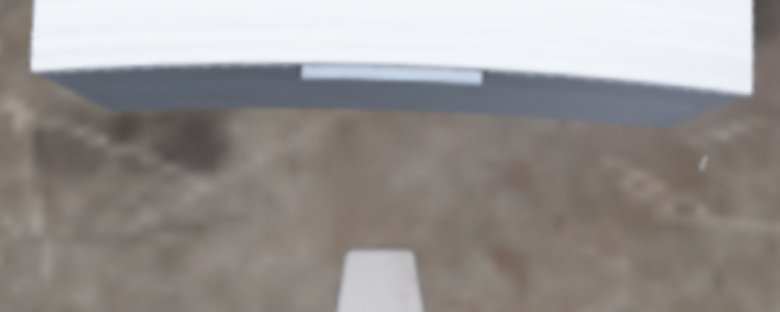

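Run:
```python
from h import *
goto([475,-187,56],down(-0.7),4,5)
```

```text
turn [ 0.35 -0.68  2.43]
max 0.62
[{"dx": 0.21, "dy": 0, "dz": 0.61, "rx": 0.1, "ry": -0.2, "rz": 0.6, "gripper": 5}, {"dx": 0.21, "dy": 0, "dz": 0.61, "rx": 0.1, "ry": -0.2, "rz": 0.6, "gripper": 5}, {"dx": 0.21, "dy": 0, "dz": 0.61, "rx": 0.1, "ry": -0.2, "rz": 0.6, "gripper": 5}, {"dx": 0.2, "dy": -0.01, "dz": 0.62, "rx": 0.1, "ry": -0.2, "rz": 0.6, "gripper": 5}]
```

arm_command(
  steps=[
    {"dx":0.21,"dy":0,"dz":0.61,"rx":0.1,"ry":-0.3,"rz":0.6,"gripper":5},
    {"dx":0.21,"dy":0,"dz":0.61,"rx":0.1,"ry":-0.3,"rz":0.6,"gripper":5},
    {"dx":0.21,"dy":0,"dz":0.61,"rx":0.1,"ry":-0.3,"rz":0.6,"gripper":5},
    {"dx":0.2,"dy":0,"dz":0.61,"rx":0.1,"ry":-0.3,"rz":0.6,"gripper":5},
    {"dx":0,"dy":0,"dz":0,"rx":0,"ry":0,"rz":0,"gripper":5},
  ],
)

```text
time: 10.18
ee_pos: [474.3, -184.8, 55.0]
tool_rot: [-3.14, 0.034, 0.016]
ft_force: [-0.7, 0.5, -0.7]
gripper_width: 12.0
```

Run:
```python
from h import *
p,R,s=cur();print(p,R.as_matrix().round(3),s['time'])
i=bot.camera_info('wrist');pic,d=bot.camera('wrist');cv2.imwrite('pics/w5.png',pic);np.save('w5d.npy',d)
import pickle;pickle.dump(i,open('w5i.pkl','wb'))
for uv in [(316,160),(302,175),(333,175)]: print('tip',wdepth(i,*uv,d[int(uv[1])+4,int(uv[0])]).round(1))
goto([515,-187,56],down(-0.7),3,5)
```

```text
[ 474.31528548 -184.81324288   55.01208207] [[ 1.    -0.022 -0.01 ]
 [-0.022 -1.     0.002]
 [-0.01  -0.002 -1.   ]] 10.175
tip [ 540.7 -185.1   59.3]
tip [ 534.1 -178.7   58.6]
tip [ 533.7 -192.6   57.4]
turn [-0.05  0.52 -0.52]
max 0.54
[{"dx": 0.54, "dy": 0.01, "dz": -0.01, "rx": 0, "ry": 0.2, "rz": -0.2, "gripper": 5}, {"dx": 0.54, "dy": 0.02, "dz": -0.01, "rx": 0, "ry": 0.2, "rz": -0.2, "gripper": 5}, {"dx": 0.53, "dy": 0.02, "dz": 0, "rx": 0, "ry": 0.2, "rz": -0.2, "gripper": 5}]
```

View pics/w5.png

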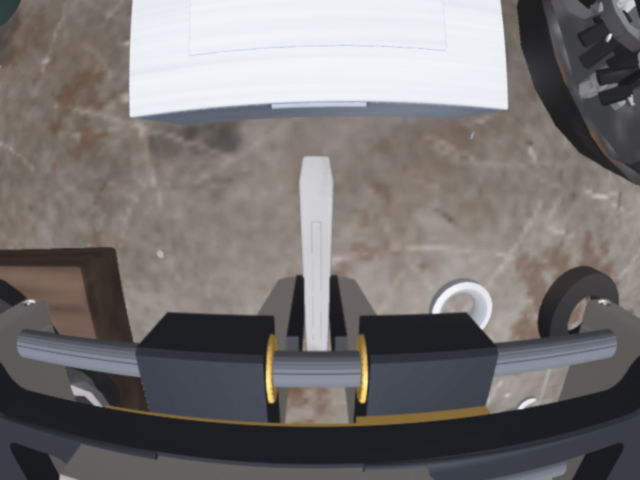

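arm_command(
  steps=[
    {"dx":0.54,"dy":0.02,"dz":-0.02,"rx":0,"ry":0.2,"rz":-0.2,"gripper":5},
    {"dx":0.54,"dy":0.02,"dz":-0.02,"rx":0,"ry":0.2,"rz":-0.2,"gripper":5},
    {"dx":0.53,"dy":0.02,"dz":0,"rx":0,"ry":0.2,"rz":-0.2,"gripper":5},
    {"dx":0,"dy":0,"dz":0,"rx":0,"ry":0,"rz":0,"gripper":5},
  ],
)

```text
time: 10.72
ee_pos: [519.4, -188.3, 59.2]
tool_rot: [3.14, -0.017, 0.01]
ft_force: [-0.0, 1.0, -0.3]
gripper_width: 12.2
```

Run:
```python
from h import *
import pickle
j=pickle.load(open('w5i.pkl','rb'))
for uv in [(131,116),(320,101),(508,109)]: print('front z70',wplane(j,*uv,70).round(1))
p,R,s=cur();print(p,R.as_matrix().round(3),s['time'],s['ft_force'])
i=bot.camera_info('wrist');pic,d=bot.camera('wrist');cv2.imwrite('pics/w6.png',pic)
```

```text
front z70 [ 566.1 -102.5   70. ]
front z70 [ 565.7 -187.3   70. ]
front z70 [ 566.  -272.2   70. ]
[ 519.42026773 -188.29310971   59.23672703] [[ 1.    -0.011  0.006]
 [-0.011 -1.    -0.002]
 [ 0.006  0.002 -1.   ]] 10.725 [-0.00976911  1.02901339 -0.28122834]
```

View pics/w6.png

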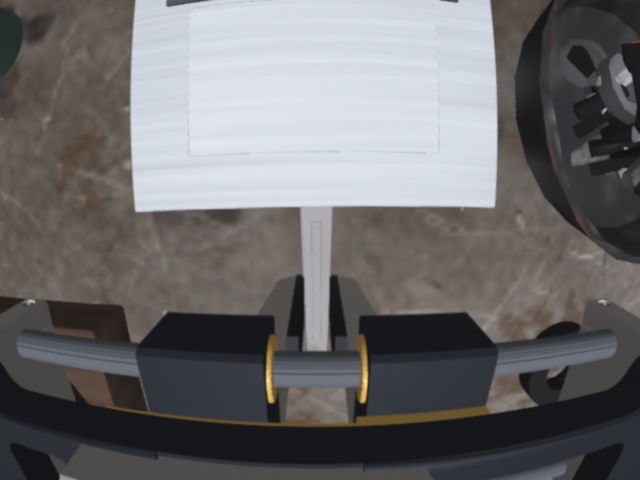

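arm_command(
  steps=[
    {"dx":0,"dy":-0.02,"dz":-0.1,"rx":0,"ry":0,"rz":0,"gripper":5},
    {"dx":0.015,"dy":-0.02,"dz":-0.34,"rx":0,"ry":0,"rz":0,"gripper":5},
    {"dx":0.04,"dy":0,"dz":-0.34,"rx":0,"ry":0,"rz":0,"gripper":5},
    {"dx":0.07,"dy":0,"dz":-0.33,"rx":0,"ry":0,"rz":0,"gripper":5},
    {"dx":0.1,"dy":0,"dz":-0.32,"rx":0,"ry":0,"rz":0,"gripper":5},
    {"dx":0.13,"dy":0,"dz":-0.31,"rx":0,"ry":0,"rz":0,"gripper":5},
    {"dx":0.15,"dy":0,"dz":-0.3,"rx":0,"ry":0,"rz":0,"gripper":5},
  ],
)

```text
time: 11.65
ee_pos: [530.0, -186.6, 112.5]
tool_rot: [-3.141, 0.018, -0.004]
ft_force: [-0.9, -1.1, -1.9]
gripper_width: 12.0
```

Run:
```python
from h import *
p,R,s=cur();print(p,R.as_matrix().round(3),s['time'],s['ft_force'])
i=bot.camera_info('wrist');pic,d=bot.camera('wrist');cv2.imwrite('pics/w7.png',pic)
pic,d=bot.camera('side');cv2.imwrite('pics/s7.png',cv2.resize(pic[180:300,230:370],None,fx=4,fy=4))
```

```text
[ 530.00074587 -186.59939855  112.53580155] [[ 1.    -0.012  0.002]
 [-0.012 -1.     0.   ]
 [ 0.002 -0.    -1.   ]] 11.65 [-0.8623311  -1.08386838 -1.94691656]
```

View pics/w7.png

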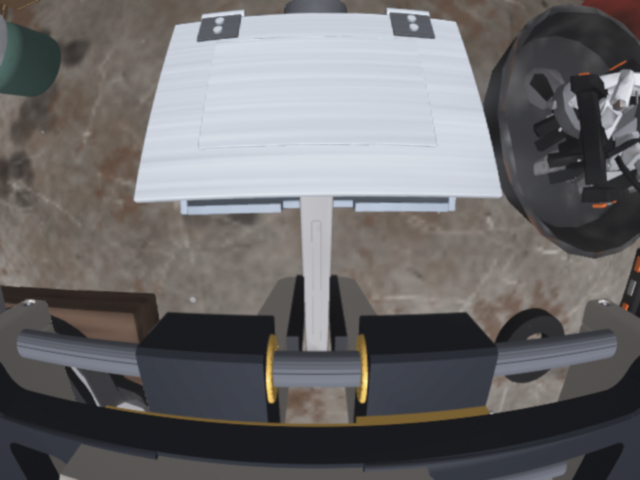

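View pics/s7.png

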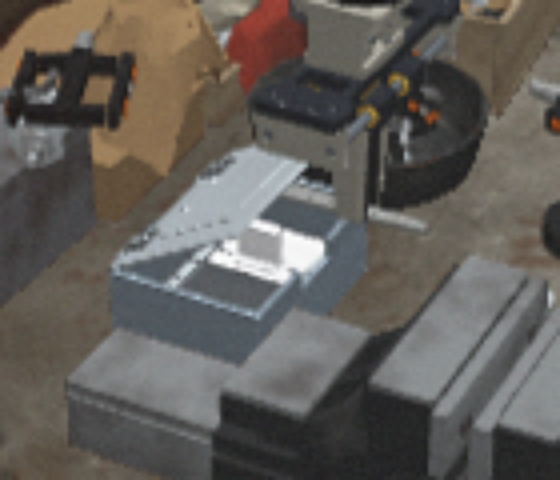

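arm_command(
  steps=[
    {"dx":0.19,"dy":0,"dz":-0.29,"rx":0,"ry":0,"rz":0,"gripper":5},
    {"dx":0.21,"dy":0,"dz":-0.28,"rx":0,"ry":0,"rz":0,"gripper":5},
    {"dx":0.23,"dy":0,"dz":-0.26,"rx":0,"ry":0,"rz":0,"gripper":5},
    {"dx":0.26,"dy":0,"dz":-0.24,"rx":0,"ry":0,"rz":0,"gripper":5},
    {"dx":0.28,"dy":0,"dz":-0.21,"rx":0,"ry":0,"rz":0,"gripper":5},
    {"dx":0.29,"dy":0,"dz":-0.19,"rx":0,"ry":0,"rz":0,"gripper":5},
    {"dx":0.31,"dy":0,"dz":-0.16,"rx":0,"ry":0,"rz":0,"gripper":5},
  ],
)

```text
time: 12.62
ee_pos: [577.1, -187.0, 156.0]
tool_rot: [-3.141, 0.018, -0.003]
ft_force: [-1.1, -0.1, -1.7]
gripper_width: 11.9
```

Run:
```python
from h import *
p,R,s=cur();print(p,R.as_matrix().round(3),s['time'],s['ft_force'])
i=bot.camera_info('wrist');pic,d=bot.camera('wrist');cv2.imwrite('pics/w8.png',pic)
pic,d=bot.camera('side');cv2.imwrite('pics/s8.png',cv2.resize(pic[180:300,230:370],None,fx=4,fy=4))
```

```text
[ 577.09852701 -187.00737972  156.00194247] [[ 1.    -0.011  0.002]
 [-0.011 -1.     0.   ]
 [ 0.002 -0.    -1.   ]] 12.625 [-1.11145561 -0.13528699 -1.742052  ]
```

View pics/w8.png

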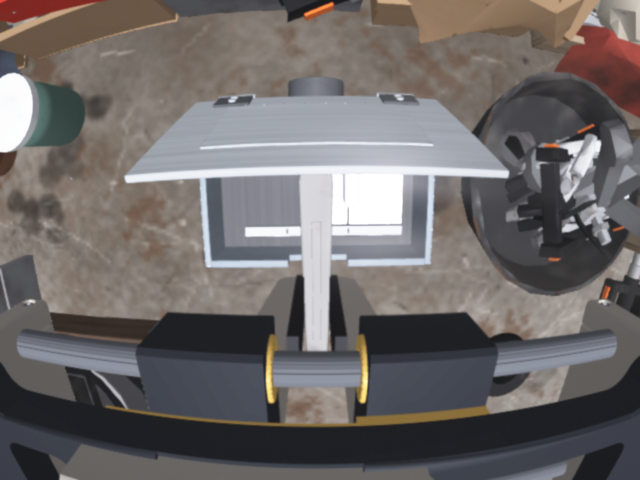

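View pics/s8.png

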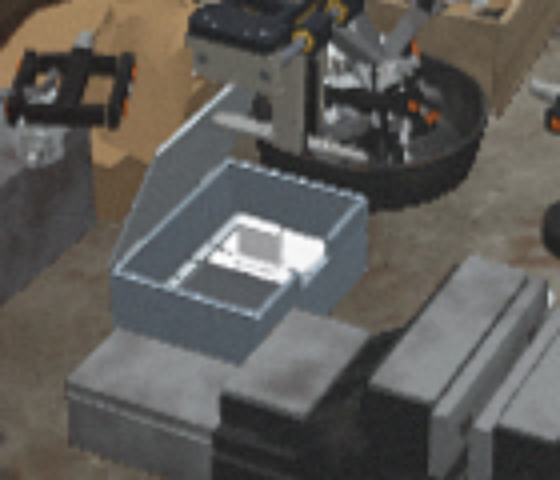

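arm_command(
  steps=[
    {"dx":0.33,"dy":0,"dz":-0.1,"rx":0,"ry":0,"rz":0,"gripper":5},
    {"dx":0.34,"dy":0,"dz":-0.06,"rx":0,"ry":0,"rz":0,"gripper":5},
    {"dx":0.34,"dy":0,"dz":-0.02,"rx":0,"ry":0,"rz":0,"gripper":5},
    {"dx":0.34,"dy":0,"dz":0.04,"rx":0,"ry":0,"rz":0,"gripper":5},
    {"dx":0.3,"dy":0,"dz":0.04,"rx":0,"ry":0,"rz":0,"gripper":5},
    {"dx":0,"dy":0,"dz":0,"rx":0,"ry":0,"rz":0,"gripper":5},
  ],
)

```text
time: 13.48
ee_pos: [622.4, -187.9, 159.3]
tool_rot: [3.141, -0.018, 0.007]
ft_force: [-0.6, -0.5, -0.6]
gripper_width: 11.8
```

Run:
```python
from h import *
p,R,s=cur();print(p,R.as_matrix().round(3),s['time'],s['ft_force'])
i=bot.camera_info('wrist');pic,d=bot.camera('wrist');cv2.imwrite('pics/w9.png',pic)
pic,d=bot.camera('side');cv2.imwrite('pics/s9.png',cv2.resize(pic[180:300,230:370],None,fx=4,fy=4))
i=bot.camera_info('side')
m=bot.silhouettes('cover','side')
for s in m[:2]:
    v,u=np.nonzero(s['mask']);P=np.array([back(i,a,b,d[b,a]) for a,b in zip(u,v) if d[b,a]>0]);print(s['conf'],s['rect'])
    Q=P[P[:,2]>80]; 
    if len(Q)>20: print(len(Q)); [print(z,np.median(Q[abs(Q[:,2]-z)<8],0).round(1)) for z in range(90,190,20) if (abs(Q[:,2]-z)<8).sum()>3]
```

```text
[ 622.35515845 -187.88123759  159.34401457] [[ 1.    -0.011  0.005]
 [-0.011 -1.    -0.001]
 [ 0.005  0.001 -1.   ]] 13.475 [-0.63906327 -0.48905847 -0.58533357]
0.66 [254.0, 194.5, 289.0, 250.3]
909
90 [ 684.3 -172.4   90.7]
110 [ 685.5 -166.   110. ]
130 [ 686.7 -162.4  129.8]
150 [ 687.9 -155.8  149.7]
170 [ 689.4 -156.5  170.5]
```

View pics/w9.png

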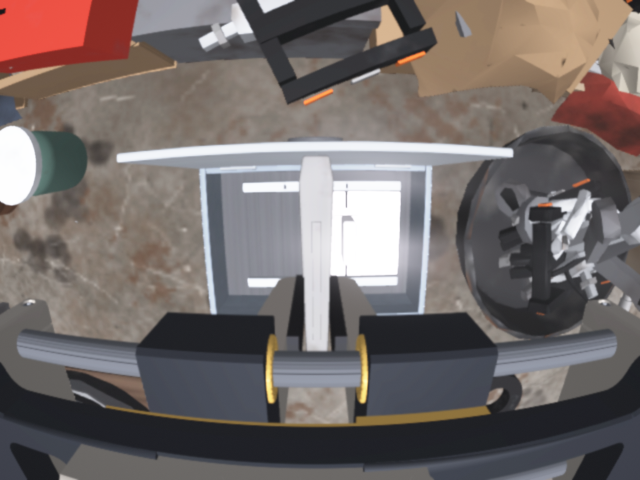

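View pics/s9.png

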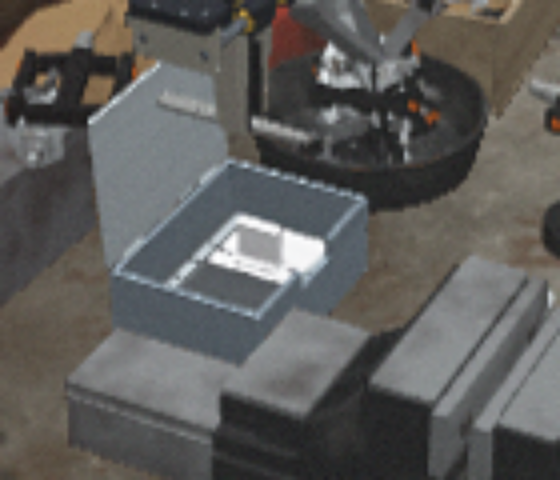

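arm_command(
  steps=[
    {"dx":-0.4,"dy":0,"dz":0,"rx":0,"ry":0,"rz":0,"gripper":5},
    {"dx":-0.9,"dy":0,"dz":0,"rx":0,"ry":0,"rz":0,"gripper":5},
    {"dx":-0.9,"dy":0,"dz":0,"rx":0,"ry":0,"rz":0,"gripper":5},
    {"dx":-0.9,"dy":0,"dz":0,"rx":0,"ry":0,"rz":0,"gripper":5},
    {"dx":-0.9,"dy":0,"dz":0,"rx":0,"ry":0,"rz":0,"gripper":5},
    {"dx":-0.9,"dy":0,"dz":0,"rx":0,"ry":0,"rz":0,"gripper":5},
    {"dx":-0.9,"dy":0,"dz":0.3,"rx":0,"ry":0,"rz":0,"gripper":5},
    {"dx":-0.7,"dy":0,"dz":0.8,"rx":0,"ry":0,"rz":0,"gripper":5},
    {"dx":-0.1,"dy":0,"dz":1,"rx":0,"ry":0,"rz":0,"gripper":5},
    {"dx":0,"dy":0,"dz":1,"rx":0,"ry":0,"rz":0,"gripper":5},
    {"dx":0,"dy":0,"dz":0,"rx":0,"ry":0,"rz":0,"gripper":5},
  ],
)

```text
time: 15.0
ee_pos: [445.4, -185.4, 80.5]
tool_rot: [3.138, -0.021, 0.011]
ft_force: [0.2, -0.2, 0.2]
gripper_width: 11.8
```

Run:
```python
from h import *
p,R,s=cur();print(p,R.as_matrix().round(3),s['time'],s['ft_force'])
i=bot.camera_info('wrist');pic,d=bot.camera('wrist');cv2.imwrite('pics/w10.png',pic)
for uv in [(316,165),(316,200),(316,300)]: print('lever',wdepth(i,*uv,d[int(uv[1]),int(uv[0])]).round(1))
goto([448,-186,12],down(0),4,5)
```

```text
[ 445.43571767 -185.38057323   80.53969379] [[ 1.    -0.014  0.007]
 [-0.014 -1.    -0.004]
 [ 0.007  0.004 -1.   ]] 15.0 [ 0.23201055 -0.16364324  0.19765611]
lever [ 509.5 -185.1   85.5]
lever [ 493.8 -184.9   86.4]
lever [ 445.7 -184.2   85.7]
turn [ 0.3  -0.53 -0.78]
max 0.7
[{"dx": 0.01, "dy": 0, "dz": 0.7, "rx": 0.1, "ry": -0.1, "rz": -0.2, "gripper": 5}, {"dx": 0.01, "dy": -0.01, "dz": 0.7, "rx": 0.1, "ry": -0.1, "rz": -0.2, "gripper": 5}, {"dx": 0.01, "dy": 0, "dz": 0.7, "rx": 0.1, "ry": -0.1, "rz": -0.2, "gripper": 5}, {"dx": 0.01, "dy": 0, "dz": 0.7, "rx": 0.1, "ry": -0.1, "rz": -0.2, "gripper": 5}]
```

View pics/w10.png

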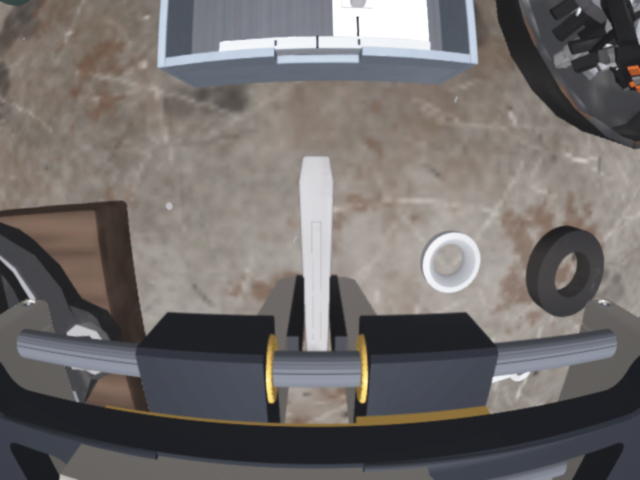

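arm_command(
  steps=[
    {"dx":0,"dy":0,"dz":0.7,"rx":0.1,"ry":-0.1,"rz":0,"gripper":5},
    {"dx":0,"dy":0,"dz":0.7,"rx":0.1,"ry":-0.1,"rz":0,"gripper":5},
    {"dx":0,"dy":0,"dz":0.7,"rx":0.1,"ry":-0.1,"rz":0,"gripper":5},
    {"dx":0,"dy":0,"dz":0.6,"rx":0,"ry":-0.1,"rz":0,"gripper":5},
    {"dx":0,"dy":0,"dz":0,"rx":0,"ry":0,"rz":0,"gripper":5},
  ],
)

```text
time: 15.68
ee_pos: [448.1, -187.1, 11.5]
tool_rot: [3.14, -0.021, 0.007]
ft_force: [0.7, 0.3, -0.8]
gripper_width: 12.0
```

Run:
```python
from h import *
goto([446,-186,2.6],down(0),2,5)
print(cur()[0])
```

```text
turn [ 0.08 -0.24 -0.77]
max 0.18
[{"dx": -0.04, "dy": -0.02, "dz": 0.18, "rx": 0, "ry": -0.1, "rz": -0.4, "gripper": 5}, {"dx": -0.05, "dy": -0.03, "dz": 0.18, "rx": 0, "ry": -0.1, "rz": -0.4, "gripper": 5}]
[ 448.09995672 -187.13744163   11.50085663]
```

arm_command(
  steps=[
    {"dx":0,"dy":0,"dz":0.16,"rx":0,"ry":-0.1,"rz":0,"gripper":5},
    {"dx":0,"dy":0,"dz":0.16,"rx":0,"ry":-0.1,"rz":0,"gripper":5},
    {"dx":0,"dy":0,"dz":0,"rx":0,"ry":0,"rz":0,"gripper":5},
  ],
)

```text
time: 16.05
ee_pos: [448.9, -187.7, 3.7]
tool_rot: [3.139, -0.021, 0.003]
ft_force: [0.1, -0.4, -0.8]
gripper_width: 11.6
```

arm_command(
  steps=[
    {"dx":0,"dy":0,"dz":0.04,"rx":0,"ry":0,"rz":0,"gripper":5},
    {"dx":0,"dy":0,"dz":0.02,"rx":0,"ry":0,"rz":0,"gripper":5},
    {"dx":0,"dy":0,"dz":0,"rx":0,"ry":0,"rz":0,"gripper":20},
    {"dx":0,"dy":0,"dz":0,"rx":0,"ry":0,"rz":0,"gripper":40},
    {"dx":0,"dy":0,"dz":0,"rx":0,"ry":0,"rz":0,"gripper":45},
    {"dx":0,"dy":0,"dz":-0.5,"rx":0,"ry":0,"rz":0,"gripper":45},
    {"dx":0,"dy":0,"dz":-0.9,"rx":0,"ry":0,"rz":0,"gripper":45},
  ],
)

```text
time: 16.92
ee_pos: [448.4, -187.2, 38.3]
tool_rot: [3.14, -0.021, 0.001]
ft_force: [0.4, -0.1, 0.1]
gripper_width: 44.9
```

Run:
```python
from h import *
p,R,s=cur();print(p,s['time'],s['joint_pos'])
i=bot.camera_info('wrist');pic,d=bot.camera('wrist');cv2.imwrite('pics/w11.png',pic)
a=plan(p,R,[500,-187,190],[0,0,0],7,45)
b=plan(a[0],R,[560,-187,190],[0,0,10.6*17],17,45)
```

```text
[ 448.40291925 -187.2486869    38.28042471] 16.925 [-6.44332871e-01  1.51423690e-01  1.98607650e+00 -9.77689307e-04
  1.00253755e+00  9.40273478e-01]
max 0.87
[{"dx": 0.3, "dy": 0, "dz": -0.87, "rx": 0, "ry": 0, "rz": 0, "gripper": 45}, {"dx": 0.29, "dy": 0, "dz": -0.87, "rx": 0, "ry": 0, "rz": 0, "gripper": 45}, {"dx": 0.3, "dy": -0.01, "dz": -0.87, "rx": 0, "ry": 0, "rz": 0, "gripper": 45}, {"dx": 0.29, "dy": 0, "dz": -0.86, "rx": 0, "ry": 0, "rz": 0, "gripper": 45}, {"dx": 0.3, "dy": -0.01, "dz": -0.87, "rx": 0, "ry": 0, "rz": 0, "gripper": 45}, {"dx": 0.29, "dy": 0, "dz": -0.86, "rx": 0, "ry": 0, "rz": 0, "gripper": 45}, {"dx": 0.3, "dy": -0.01, "dz": -0.87, "rx": 0, "ry": 0, "rz": 0, "gripper": 45}]
max 0.14
[{"dx": 0.14, "dy": 0, "dz": 0, "rx": 0, "ry": 0, "rz": 10.6, "gripper": 45}, {"dx": 0.14, "dy": -0.03, "dz": 0, "rx": 0, "ry": 0, "rz": 10.6, "gripper": 45}, {"dx": 0.13, "dy": -0.05, "dz": 0, "rx": 0, "ry": 0, "rz": 10.6, "gripper": 45}, {"dx": 0.12, "dy": -0.08, "dz": 0, "rx": 0, "ry": 0, "rz": 10.6, "gripper": 45}, {"dx": 0.1, "dy": -0.1, "dz": 0, "rx": 0, "ry": 0, "rz":
[... 302 characters left out ...]
rx": 0, "ry": 0, "rz": 10.6, "gripper": 45}, {"dx": -0.01, "dy": -0.14, "dz": 0, "rx": 0, "ry": 0, "rz": 10.6, "gripper": 45}, {"dx": -0.04, "dy": -0.13, "dz": 0, "rx": 0, "ry": 0, "rz": 10.6, "gripper": 45}, {"dx": -0.06, "dy": -0.13, "dz": 0, "rx": 0, "ry": 0, "rz": 10.6, "gripper": 45}, {"dx": -0.09, "dy": -0.11, "dz": 0, "rx": 0, "ry": 0, "rz": 10.6, "gripper": 45}, {"dx": -0.11, "dy": -0.09, "dz": 0, "rx": 0, "ry": 0, "rz": 10.6, "gripper": 45}, {"dx": -0.12, "dy": -0.07, "dz": 0, "rx": 0, "ry": 0, "rz": 10.6, "gripper": 45}, {"dx": -0.13, "dy": -0.05, "dz": 0, "rx": 0, "ry": 0, "rz": 10.6, "gripper": 45}, {"dx": -0.14, "dy": -0.03, "dz": 0, "rx": 0, "ry": 0, "rz": 10.6, "gripper": 45}]
```

View pics/w11.png

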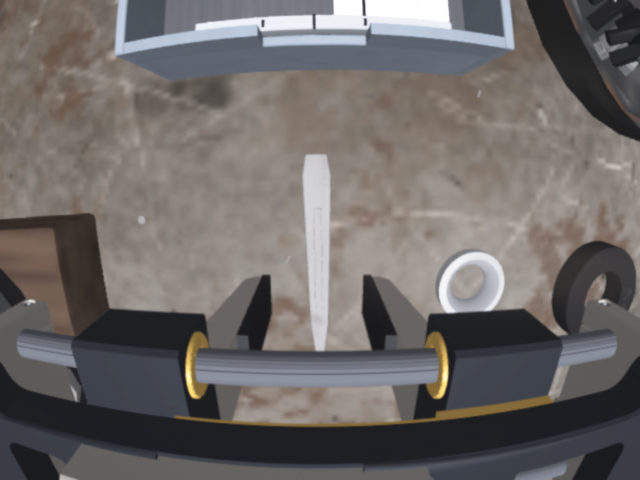

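arm_command(
  steps=[
    {"dx":0.1,"dy":0,"dz":-0.9,"rx":0,"ry":0,"rz":0,"gripper":45},
    {"dx":0.1,"dy":0,"dz":-0.9,"rx":0,"ry":0,"rz":0,"gripper":45},
    {"dx":0.1,"dy":0,"dz":-0.9,"rx":0,"ry":0,"rz":-10.6,"gripper":45},
    {"dx":0.1,"dy":0,"dz":-0.9,"rx":0,"ry":0,"rz":-10.6,"gripper":45},
    {"dx":0,"dy":0,"dz":-0.9,"rx":0,"ry":0,"rz":-10.6,"gripper":45},
    {"dx":0,"dy":0,"dz":-0.9,"rx":0,"ry":0,"rz":-10.6,"gripper":45},
    {"dx":0,"dy":0,"dz":-0.9,"rx":0,"ry":0,"rz":-10.6,"gripper":45},
    {"dx":0,"dy":0,"dz":0,"rx":0,"ry":0,"rz":-10.6,"gripper":45},
    {"dx":0,"dy":0,"dz":0,"rx":0,"ry":0,"rz":-10.6,"gripper":45},
    {"dx":0,"dy":0,"dz":0,"rx":0,"ry":0,"rz":-10.6,"gripper":45},
    {"dx":0,"dy":0,"dz":0,"rx":0,"ry":0,"rz":-10.6,"gripper":45},
    {"dx":0,"dy":0,"dz":0,"rx":0,"ry":0,"rz":-10.6,"gripper":45},
    {"dx":0,"dy":0,"dz":0,"rx":0,"ry":0,"rz":-10.6,"gripper":45},
    {"dx":0,"dy":0,"dz":0,"rx":0,"ry":0,"rz":-10.6,"gripper":45},
    {"dx":0,"dy":0,"dz":0,"rx":0,"ry":0,"rz":-10.6,"gripper":45},
    {"dx":0,"dy":0,"dz":0,"rx":0,"ry":0,"rz":-10.6,"gripper":45},
    {"dx":0,"dy":0,"dz":0,"rx":0,"ry":0,"rz":-10.6,"gripper":45},
    {"dx":0,"dy":0,"dz":0,"rx":0,"ry":0,"rz":-10.6,"gripper":45},
    {"dx":0,"dy":0,"dz":0,"rx":0,"ry":0,"rz":-10.6,"gripper":45},
  ],
)

```text
time: 19.35
ee_pos: [462.3, -189.0, 214.0]
tool_rot: [-0.057, 3.121, -0.025]
ft_force: [-0.0, 1.0, 0.3]
gripper_width: 45.0
```

Run:
```python
from h import *
p,R,s=cur();print(p,R.as_matrix().round(3),s['time'],s['joint_pos'])
goto([610,-205,190],down(180),6,45)
```

```text
[ 462.299016   -189.02523238  214.04241591] [[-0.999 -0.036  0.021]
 [-0.036  0.999 -0.016]
 [-0.02  -0.017 -1.   ]] 19.35 [-6.30084901e-01 -6.12852506e-02  1.82621531e+00 -7.48844311e-04
  1.35058395e+00 -2.23693787e+00]
turn [-0.94  1.17  2.07]
max 0.98
[{"dx": -0.98, "dy": -0.14, "dz": 0.18, "rx": -0.2, "ry": 0.2, "rz": 0.3, "gripper": 45}, {"dx": -0.98, "dy": -0.13, "dz": 0.18, "rx": -0.2, "ry": 0.2, "rz": 0.3, "gripper": 45}, {"dx": -0.98, "dy": -0.13, "dz": 0.17, "rx": -0.2, "ry": 0.2, "rz": 0.3, "gripper": 45}, {"dx": -0.98, "dy": -0.13, "dz": 0.17, "rx": -0.2, "ry": 0.2, "rz": 0.3, "gripper": 45}, {"dx": -0.98, "dy": -0.12, "dz": 0.17, "rx": -0.2, "ry": 0.2, "rz": 0.3, "gripper": 45}, {"dx": -0.98, "dy": -0.12, "dz": 0.17, "rx": -0.2, "ry": 0.2, "rz": 0.3, "gripper": 45}]
```

arm_command(
  steps=[
    {"dx":-0.98,"dy":-0.14,"dz":0.17,"rx":-0.2,"ry":0.2,"rz":0.3,"gripper":45},
    {"dx":-0.98,"dy":-0.13,"dz":0.17,"rx":-0.2,"ry":0.2,"rz":0.3,"gripper":45},
    {"dx":-0.98,"dy":-0.13,"dz":0.17,"rx":-0.2,"ry":0.2,"rz":0.3,"gripper":45},
    {"dx":-0.98,"dy":-0.13,"dz":0.17,"rx":-0.2,"ry":0.2,"rz":0.3,"gripper":45},
    {"dx":-0.98,"dy":-0.12,"dz":0.17,"rx":-0.2,"ry":0.2,"rz":0.3,"gripper":45},
    {"dx":-0.98,"dy":-0.12,"dz":0.17,"rx":-0.2,"ry":0.2,"rz":0.3,"gripper":45},
    {"dx":0,"dy":0,"dz":0,"rx":0,"ry":0,"rz":0,"gripper":45},
  ],
)

```text
time: 20.23
ee_pos: [615.0, -205.8, 192.6]
tool_rot: [-0.008, 3.139, 0.003]
ft_force: [0.2, -0.4, -0.0]
gripper_width: 45.1
```

Run:
```python
from h import *
import pickle
p,R,s=cur();print(p,R.as_matrix().round(3),s['time'])
i=bot.camera_info('wrist');pic,d=bot.camera('wrist');cv2.imwrite('pics/w12.png',pic);np.save('w12d.npy',d);pickle.dump(i,open('w12i.pkl','wb'))
for m in bot.silhouettes('fin','wrist')[:2]: print(m['conf'],m['rect'])
cv2.imwrite('pics/w12z.png',cv2.resize(pic[200:460,180:440],None,fx=2.3,fy=2.3,interpolation=cv2.INTER_CUBIC))
```

```text
[ 615.00001231 -205.83230088  192.56134955] [[-1.    -0.005  0.003]
 [-0.005  1.     0.002]
 [-0.003  0.002 -1.   ]] 20.225
0.66 [260.9, 200.6, 324.6, 276.0]
```

View pics/w12.png

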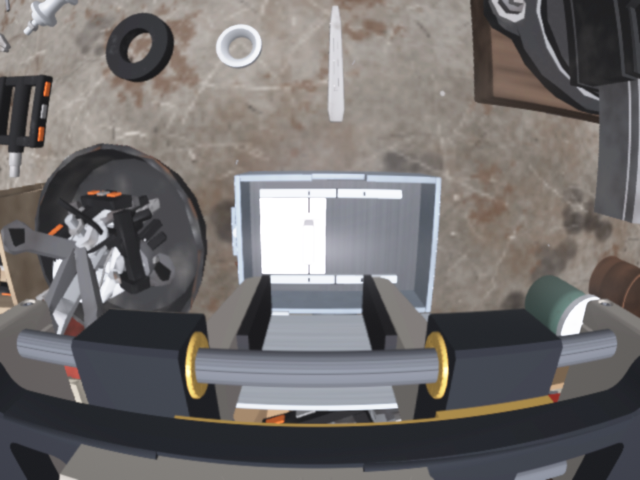

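Run:
```python
import cv2
p=cv2.imread('pics/w12.png');cv2.imwrite('pics/w12z.png',cv2.resize(p[165:320,225:450],None,fx=3.5,fy=3.5,interpolation=cv2.INTER_CUBIC))
```

```text
(no output)
```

View pics/w12z.png

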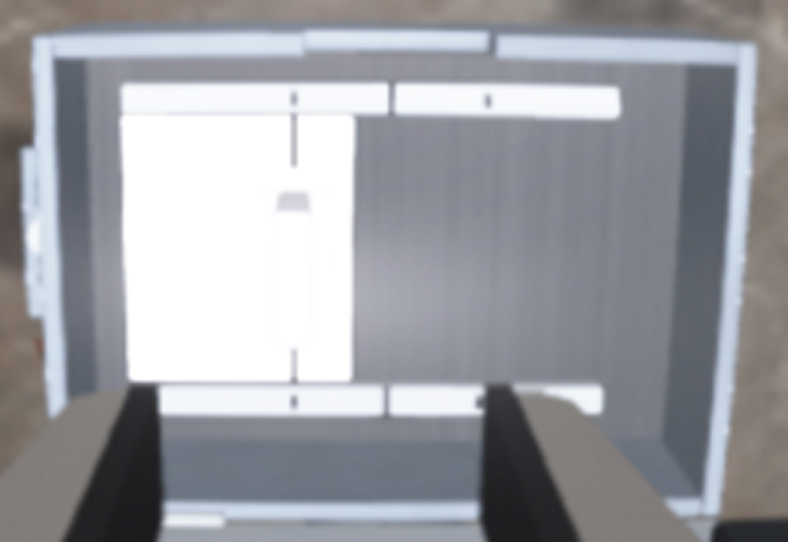

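Run:
```python
from h import *
import pickle;i=pickle.load(open('w12i.pkl','rb'))
P=lambda u,v,z: print(u,v,z,wplane(i,225+u/3.5,165+v/3.5,z).round(1))
for u,v,z in [(293,212,60),(293,345,60),(278,278,60),(309,278,60)]:P(u,v,z)
for u,v in [(391,98),(386,400),(294,99),(293,402),(488,101)]:P(u,v,29)
P(294,140,26);P(293.5,365,26)
print('walls z66');P(37,40,66);P(753,46,66);P(720,508,66)
```

```text
293 212 60 [ 609.  -210.9   60. ]
293 345 60 [ 642.  -210.8   60. ]
278 278 60 [ 625.2 -214.5   60. ]
309 278 60 [ 625.1 -207.    60. ]
391 98 29 [ 584.9 -186.1   29. ]
386 400 29 [ 667.1 -186.    29. ]
294 99 29 [ 585.3 -211.2   29. ]
293 402 29 [ 667.7 -211.4   29. ]
488 101 29 [ 585.4 -160.9   29. ]
294 140 26 [ 596.5 -211.2   26. ]
293.5 365 26 [ 658.1 -211.3   26. ]
walls z66
37 40 66 [ 567.2 -270.1   66. ]
753 46 66 [ 566.5 -102.1   66. ]
720 508 66 [ 684.4 -100.7   66. ]
```

Run:
```python
from h import *
goto([621,-211,75],down(180),6,45)
```

```text
turn [0.1  0.18 0.28]
max 0.79
[{"dx": -0.04, "dy": -0.04, "dz": 0.79, "rx": 0, "ry": 0, "rz": 0, "gripper": 45}, {"dx": -0.04, "dy": -0.04, "dz": 0.79, "rx": 0, "ry": 0, "rz": 0, "gripper": 45}, {"dx": -0.05, "dy": -0.03, "dz": 0.79, "rx": 0, "ry": 0, "rz": 0, "gripper": 45}, {"dx": -0.04, "dy": -0.04, "dz": 0.79, "rx": 0, "ry": 0, "rz": 0, "gripper": 45}, {"dx": -0.05, "dy": -0.03, "dz": 0.78, "rx": 0, "ry": 0, "rz": 0, "gripper": 45}, {"dx": -0.04, "dy": -0.04, "dz": 0.79, "rx": 0, "ry": 0, "rz": 0, "gripper": 45}]
```

arm_command(
  steps=[
    {"dx":-0.04,"dy":-0.04,"dz":0.8,"rx":0,"ry":0,"rz":0,"gripper":45},
    {"dx":-0.04,"dy":-0.04,"dz":0.8,"rx":0,"ry":0,"rz":0,"gripper":45},
    {"dx":-0.04,"dy":-0.04,"dz":0.8,"rx":0,"ry":0,"rz":0,"gripper":45},
    {"dx":-0.04,"dy":-0.04,"dz":0.8,"rx":0,"ry":0,"rz":0,"gripper":45},
    {"dx":-0.04,"dy":-0.04,"dz":0.7,"rx":0,"ry":0,"rz":0,"gripper":45},
    {"dx":0,"dy":-0.04,"dz":0.7,"rx":0,"ry":0,"rz":0,"gripper":45},
    {"dx":0,"dy":0,"dz":0,"rx":0,"ry":0,"rz":0,"gripper":45},
  ],
)

```text
time: 21.2
ee_pos: [616.3, -211.1, 68.3]
tool_rot: [0.006, -3.141, -0.006]
ft_force: [-0.3, -0.2, -0.1]
gripper_width: 45.2
```

Run:
```python
from h import *
p,R,s=cur();print(p,R.as_matrix().round(3),s['time'],s['ft_force'])
i=bot.camera_info('wrist');pic,d=bot.camera('wrist');cv2.imwrite('pics/w13.png',pic)
goto([621,-211,33],down(180),4,45)
```

```text
[ 616.27206492 -211.0910872    68.26219109] [[-1.    -0.004 -0.001]
 [-0.004  1.     0.004]
 [ 0.001  0.004 -1.   ]] 21.2 [-0.3019423  -0.17693939 -0.10662729]
turn [0.15 0.05 0.24]
max 0.37
[{"dx": -0.04, "dy": 0, "dz": 0.37, "rx": 0, "ry": 0, "rz": 0.1, "gripper": 45}, {"dx": -0.04, "dy": 0, "dz": 0.36, "rx": 0, "ry": 0, "rz": 0.1, "gripper": 45}, {"dx": -0.04, "dy": 0.01, "dz": 0.37, "rx": 0, "ry": 0, "rz": 0.1, "gripper": 45}, {"dx": -0.04, "dy": 0, "dz": 0.36, "rx": 0, "ry": 0, "rz": 0.1, "gripper": 45}]
```

View pics/w13.png

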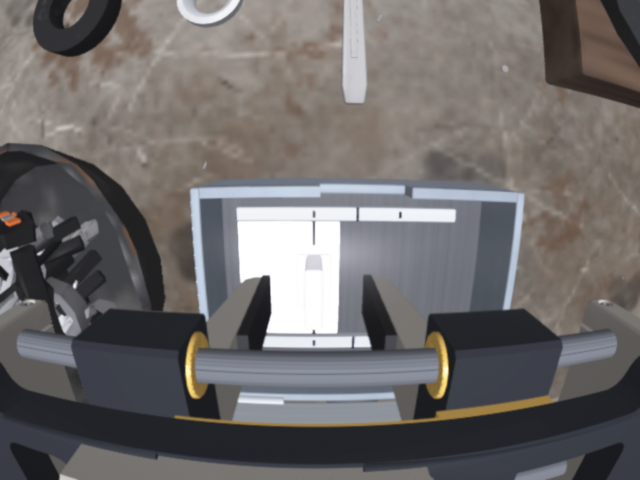

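arm_command(
  steps=[
    {"dx":-0.06,"dy":0,"dz":0.36,"rx":0,"ry":0,"rz":0,"gripper":45},
    {"dx":-0.06,"dy":0,"dz":0.36,"rx":0,"ry":0,"rz":0,"gripper":45},
    {"dx":-0.06,"dy":0,"dz":0.36,"rx":0,"ry":0,"rz":0,"gripper":45},
    {"dx":-0.04,"dy":0,"dz":0.25,"rx":0,"ry":0,"rz":0,"gripper":40},
    {"dx":0,"dy":0,"dz":0,"rx":0,"ry":0,"rz":0,"gripper":30},
  ],
)

```text
time: 21.88
ee_pos: [624.6, -212.1, 36.1]
tool_rot: [-0.007, 3.137, 0.001]
ft_force: [0.7, -0.5, -0.1]
gripper_width: 32.0
```

arm_command(
  steps=[
    {"dx":0.04,"dy":0.03,"dz":0.08,"rx":0,"ry":0,"rz":0,"gripper":20},
    {"dx":0,"dy":0,"dz":0,"rx":0,"ry":0,"rz":0,"gripper":10},
    {"dx":0,"dy":0,"dz":0,"rx":0,"ry":0,"rz":0,"gripper":5},
    {"dx":0,"dy":0,"dz":0,"rx":0,"ry":0,"rz":0,"gripper":5},
  ],
)

```text
time: 22.38
ee_pos: [623.8, -212.7, 34.4]
tool_rot: [-0.006, 3.136, -0.002]
ft_force: [0.3, 0.2, -1.7]
gripper_width: 9.8
```

arm_command(
  steps=[
    {"dx":0,"dy":0.2,"dz":0,"rx":0,"ry":0,"rz":0,"gripper":5},
    {"dx":0,"dy":0.2,"dz":0,"rx":0,"ry":0,"rz":0,"gripper":5},
    {"dx":0,"dy":0.2,"dz":0,"rx":0,"ry":0,"rz":0,"gripper":5},
    {"dx":0,"dy":0.2,"dz":0,"rx":0,"ry":0,"rz":0,"gripper":5},
    {"dx":0,"dy":0,"dz":0,"rx":0,"ry":0,"rz":0,"gripper":5},
  ],
)

```text
time: 23.0
ee_pos: [623.8, -197.7, 34.5]
tool_rot: [-0.004, 3.134, -0.018]
ft_force: [0.9, -6.2, -3.9]
gripper_width: 9.7
```

```bash
cat > look.py <<'E'
from h import *
import sys
n=sys.argv[1]
p,R,s=cur();print(p,R.as_matrix().round(3),s['time'],s['ft_force'],s['gripper_width'])
i=bot.camera_info('wrist');pic,d=bot.camera('wrist');cv2.imwrite(f'pics/{n}.png',pic)
import pickle;pickle.dump(i,open(n+'.pkl','wb'))
cv2.imwrite(f'pics/{n}z.png',cv2.resize(pic[170:370,200:430],None,fx=3.4,fy=3,interpolation=cv2.INTER_CUBIC))
E
python3 look.py w14
```

```text
[ 623.75085955 -197.72032262   34.45858933] [[-1.    -0.003  0.007]
 [-0.003  1.    -0.011]
 [-0.007 -0.011 -1.   ]] 23.0 [ 0.89108848 -6.16212893 -3.8583985 ] 9.661016104711868
```

View pics/w14z.png

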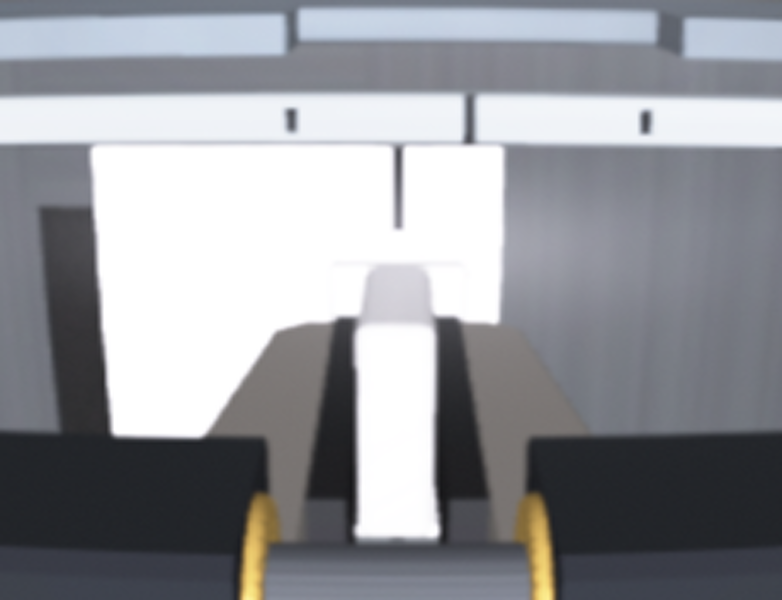

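```bash
cat > mk.py <<'E'
from h import *
import pickle,sys
i=pickle.load(open(sys.argv[1]+'.pkl','rb'))
P=lambda u,v,z: wplane(i,200+u/3.4,170+v/3,z)[1]
a=[float(x) for x in sys.argv[2:]]
pt=P(a[0],a[1],26);m=[P(u,v,29) for u,v in zip(a[2::2],a[3::2])]
print('pointer',round(pt,2),'marks',np.round(m,2),'diff to half',round(m[1]-pt,2),'frac travel',(pt-m[0])/(m[-1]-m[0])*50)
E
python3 mk.py w14 398.5 150 291 120 468.5 120 645 122; python3 mk.py w14 398 180 291 120 470 135 645 122
```

```text
pointer -196.51 marks [-211.7  -186.64 -161.37] diff to half 9.88 frac travel 15.089436115051017
pointer -196.57 marks [-211.7  -186.39 -161.37] diff to half 10.18 frac travel 15.032949390780004
```

arm_command(
  steps=[
    {"dx":0,"dy":0.2,"dz":0,"rx":0,"ry":0,"rz":0,"gripper":5},
    {"dx":0,"dy":0.2,"dz":0,"rx":0,"ry":0,"rz":0,"gripper":5},
    {"dx":0,"dy":0.1,"dz":0,"rx":0,"ry":0,"rz":0,"gripper":5},
  ],
)

```text
time: 23.42
ee_pos: [623.8, -189.8, 34.4]
tool_rot: [-0.003, 3.133, -0.029]
ft_force: [1.2, -9.3, -3.8]
gripper_width: 9.7
```

```bash
python3 look.py w15;  python3 look.py w15
```

```text
[ 623.76747238 -189.82114026   34.43600076] [[-1.    -0.002  0.009]
 [-0.002  1.    -0.019]
 [-0.009 -0.019 -1.   ]] 23.425 [ 1.205585   -9.31552041 -3.78814457] 9.742617856598837
[ 623.74082689 -189.70851052   34.40500158] [[-1.    -0.002  0.009]
 [-0.002  1.    -0.019]
 [-0.009 -0.019 -1.   ]] 23.475 [ 0.85310957 -9.1833602  -4.18669844] 9.597895100101745
```

View pics/w15z.png

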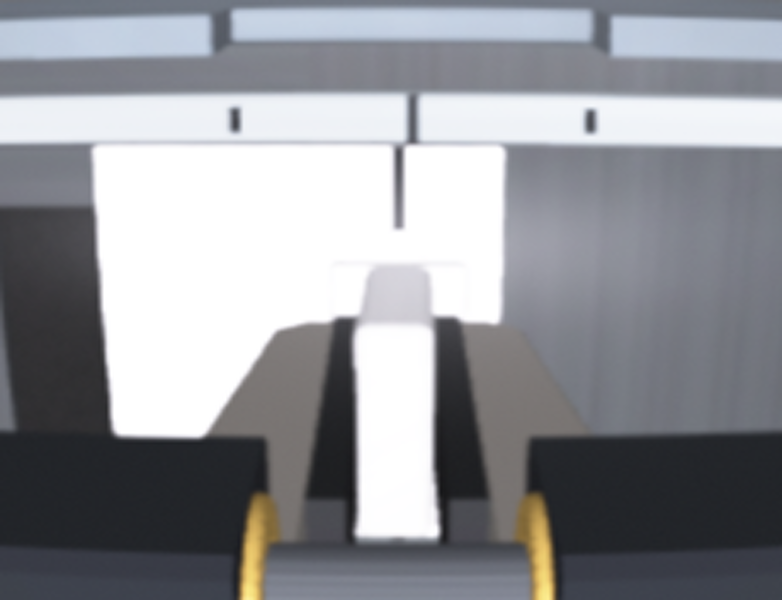

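arm_command(
  steps=[
    {"dx":0,"dy":0.1,"dz":0,"rx":0,"ry":0,"rz":0,"gripper":5},
    {"dx":0,"dy":0.1,"dz":0,"rx":0,"ry":0,"rz":0,"gripper":5},
  ],
)

```text
time: 23.78
ee_pos: [623.8, -188.0, 34.4]
tool_rot: [-0.002, 3.132, -0.037]
ft_force: [0.3, -8.8, -4.3]
gripper_width: 10.2
```

arm_command(
  steps=[
    {"dx":0,"dy":0.07,"dz":0,"rx":0,"ry":0,"rz":0,"gripper":5},
  ],
)

```text
time: 23.9
ee_pos: [623.8, -187.9, 34.4]
tool_rot: [-0.001, 3.131, -0.041]
ft_force: [0.5, -9.0, -5.3]
gripper_width: 9.8
```

```bash
python3 look.py w16
python3 - <<'E'
from h import *
for k in range(4): bot.camera('side')
pic,d=bot.camera('side');cv2.imwrite('pics/s16.png',cv2.resize(pic[180:300,230:370],None,fx=4,fy=4))
pic,d=bot.camera('top');cv2.imwrite('pics/t16.png',pic)
E
python3 look.py w17
```

```text
[ 623.76165139 -187.91340223   34.44270717] [[-1.    -0.001  0.01 ]
 [-0.001  1.    -0.026]
 [-0.01  -0.026 -1.   ]] 23.9 [ 0.5476126  -9.02560112 -5.29757152] 9.842546913336232
[ 623.73892171 -187.85560808   34.4023295 ] [[-1.    -0.001  0.01 ]
 [-0.001  1.    -0.026]
 [-0.01  -0.026 -1.   ]] 24.25 [ 1.30021303 -8.97216547 -5.11506532] 9.806554480493915
```

View pics/w17z.png

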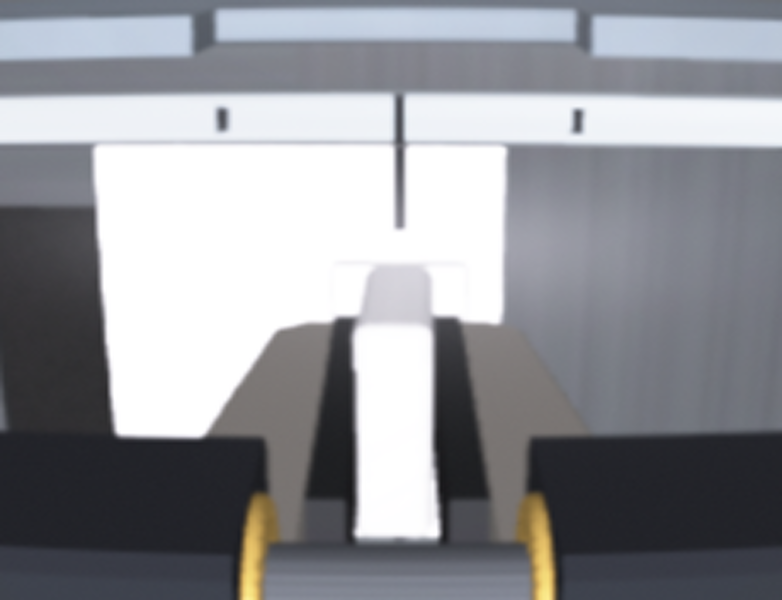

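View pics/s16.png

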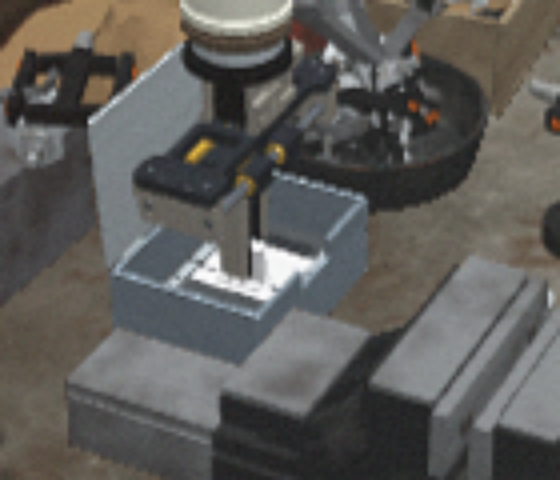

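View pics/t16.png

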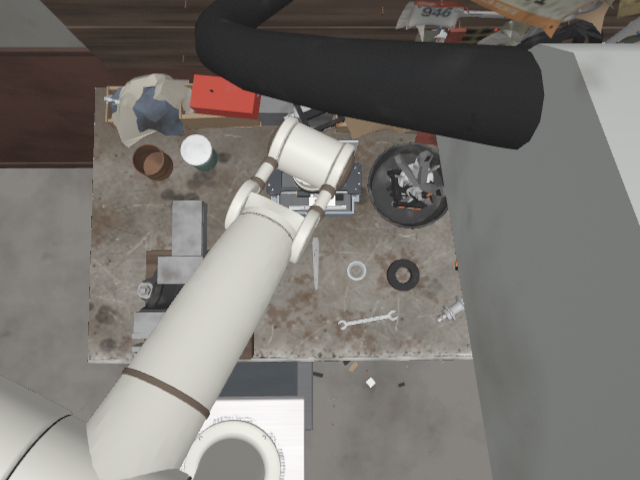

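Run:
```python
from h import *
bot.hand_in(); s=bot.sense();print(s['time'],s['ee_pos'],s['ft_force'],s['gripper_width'])
```

```text
the job is handed in; nothing more can be done
the job is handed in; nothing more can be done
```

I levered the cover open with the tyre lever, laid the lever flat, and handed in with the gripper holding the shutter at half travel. That was at about 24 s of the 64 s allowed; the hand-in reports no verdict.

What my last checks showed:

- **Cover:** it stood at about 93–94° (roughly 1.63 rad) by the side camera's depth when the lever left it. It still looked upright in the last side picture.
- **Lever:** it lies flat and released in front of the box, at about x 450, y -187, clear of everything else.
- **Shutter:** the front pointer is in line with the long half mark, at pixel columns 400 and 399 in the enlarged wrist picture. The rear pointer was hidden by the gripper.
- **Hold:** the position changed by less than 0.1 mm over the last 0.35 s. The spring pushes back with about 9 N, and the gripper tilts about 1.5° under it.
- **Bystanders:** the jar, tin, bearing cup, tape roll, spanner and hub look unmoved in the last top picture. I did not measure them again, and the pedal was never checked by itself.

The cameras disagreed by up to 4 mm on the box's x position. The wrist camera put the front at about 566, while the top camera put it at about 562. I used values in between.

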